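Change over the carving jig and hang up the callipers

ROBOT

A 6-joint arm with a two-finger parallel gripper is mounted at the origin on the work surface. World frame = base frame: x ahead of the robot, y to its left, z up, the work surface at z = 0. Lengths are in mm, angles in rad, forces in N, time in s.
With the tool pointing down it reaches from about 350 to 775 mm from the base axis. Payload 7.3 kg.
Tool frame: the origin (TCP) lies at the very end of the fingers, on their centre line; the grasp point (between the pads) lies 19 mm behind it; x points along the fingers, y is the direction in which the jaws open and shut, and the axes are right-handed (so a half turn about x gives the same grasp; the last joint's range is limited). The gripper opens to 92 mm and grips with 3 to 60 N. Pads are 19 mm wide; open, the fingers measure 130 mm over their backs; the gripper's body (75 mm by 190 mm) begins 47 mm behind the grasp point.
Start: joints at [0.966, 0.342, 1.524, -0, 1.275, -0.146], TCP at [232.497, 470.733, 226.741] pointing down, gripper open.
Joint ranges: [-2.53, 2.53], [-0.77, 2.02], [0.04, 2.7], [-1, 4.14], [0.28, 2.66], [-3.11, 3.11]. Speed limits (rad/s): [2.57, 2.57, 3.14, 3.14, 3.14, 3.14].

INTERFACE

Orientations are given as [roll, pitch, yaw] about the fixed x, y, z axes, in that order (R = Rz(yaw) Ry(pitch) Rx(roll)).
In Python, from plant import bot gives the robot as it stands.
- The arm moves only by the tool step_arm, never from a script. Its argument "targets" is a list that holds one entry, the list of rows, each a list of 4 numbers: the shift along the tool's x, y, z in m, then the turn about the tool's x in degrees. A call has exactly 5 rows; each row is the pose to reach, as a shift and turn from the pose measured when the call began, along the tool's axes at that moment; what a row does not reach only later rows make up. A row lasts 1/12 s, in which the tool goes at most 41.7 mm and 7.16 degrees, less where a joint would pass 70% of its speed; a pose out of reach is approached as far as the arm can. A call with a gripper value outside its range is refused whole. "jaw" is the closure, from 0 (fully open) to 1 (shut), set as the call begins (left out, the last holds). The fingers move at their own pace and stop on an object; the grip force is fixed at half the most. Time passes only in rows, so rows that repeat a pose let the fingers close, or fill a call up. It gives the time, the measured TCP pose, the force and the opening at its end, in the units of the state.
- bot.get_obs(): the state, without advancing time (a new reading comes with each control period).
- bot.capture(name): name is "side" or "top"; returns a dict with "color" (420x560x3 uint8, red, green, blue), "depth" (420x560 float32, mm along the optical axis (not along the pixel's ray), 0 where there is no reading), "fov_y" (degrees; the focal length in pixels is half the picture's height over the tangent of half this angle, whatever the lens; pixels are square), "cx", "cy" (the principal point, pixels), "rvec" (rotation vector, rad) and "tvec" (3), from world to camera coordinates, as OpenCV has them. Camera axes: x right, y down, z forward; pixel columns grow to the right and rows downward; lengths in mm; the calibration is good to about 2 mm. A picture is of the moment at which its call begins.
- bot.close_job(): hands the job in, once; it reports no verdict.
The state is a dict: "time": time; "joint_positions": joint angles; "dq": joint speeds; "tau": joint torques, N m; "tool_pos": TCP position; "tcp_rot": TCP orientation; "contact_force": force on the tool from outside, world axes, zero at the start; "moment": the same for the moment, N m; "grip_width": finger opening in mm.
Only numpy, scipy, OpenCV 4.12 (cv2) and the standard library are available. Lean on these libraries where they do the work, as an engineer would, in place of code of your own. Each camera call takes 0.05 s, during which the arm holds its last target. There are 200 camera calls.

TASK

Swing the toggle clamp back, take the carved panel out of the jig and lay it flat and wholly on the cork mat, lengthwise along it; then lay the plain blank in the jig's nest and swing the clamp over onto it so that it is held. Pull all the callipers out of their upright stand and hang each one astride the rail's steel bar, a leg on either side, and leave the other things on the bench where they are.

Things in the scene. Friction and masses are not known exactly. Their poses are not given: they have to be found in the camera images.
- jig: Fixed plywood jig, 270 x 110 mm, length along x. Origin on the bench under the middle of the nest, whose floor is 12 mm up. The nest holds a panel along x with 5 mm play at each end, 4 mm at each side, between wooden strips 9 mm high and 8 mm thick; side strips only from x = 48 to 88 mm either way, so fingers fit at the middle. Steel clamp bracket at x = 107 to 137 mm, 72 mm high.
- clamp (a joint): Toggle clamp arm, hinge axis along the jig's y, rad: 0 = down on a 22 mm panel in the nest (as at the start), -0.15 = down with no panel, 2.1 = fully back, at its stop. The heavy steel arm (0.3 kg) is over centre at about 1.4: let go, it drops to the stop or onto the panel; 1 to 2 N at the handle lift it. Its rubber foot presses at x = 65 mm in the nest.
- clamp_hinge (a point): Middle of the clamp's hinge axis, 115 mm from the nest's middle along the jig's x and 60 mm above the bench.
- clamp_handle (a point): Grip point on the clamp's black round T-bar, 14 mm thick, 110 mm long, parallel to the hinge: on the bar's axis, 34 mm to the jig's +y side of the arm. With the clamp at 0 it lies 115 mm from the hinge axis towards the jig's -x and 25 mm above it; as the joint grows it circles up and over the hinge towards +x. The bar may turn between the fingers.
- finished: Carved panel of brown wood, dark scrolls on top, 180 x 60 x 22 mm, length along x, origin at the centre of its underside; 0.15 kg. Starts in the nest under the clamp.
- blank: Plain pale wooden panel, no carving, 180 x 60 x 22 mm, length along x, origin at the centre of its underside; 0.15 kg. Starts flat on the bench, to the left or right.
- mat: Cork mat fixed flat on the bench, 260 x 140 x 4 mm, length along x, origin at the centre of its underside.
- stand: Fixed wooden stand, 110 x 250 x 65 mm high, with four upright pockets in a row along y (64 mm apart), each 88 x 18 mm wide and 50 mm deep, their floors 15 mm above the bench; origin at the centre of its underside. Holds two or three callipers, one to a pocket, legs spread along the stand's x; callipers are lifted straight up out of it.
- rail: Fixed hanging rail: steel bar 14 mm thick along y, its axis 140 mm and its upper side 147 mm above the bench, between two wooden posts 155 mm high at 150 mm either side; feet at the posts only. Origin on the bench under the bar's middle.
- calliper1: Bow-legged steel callipers, legs down in a pocket of the stand, or absent; 0.16 kg. Origin between the feet; z up, legs spread in the x-z plane. Head (grip here): 26 (x) by 14 (y) by 48 mm, from 108 to 156 mm up. Legs 12 mm thick (y), 108 mm long; clear gap between them 18 mm at the crotch, 57 mm halfway down, 43 mm at the feet (78 overall).
- calliper2: Straight-legged steel callipers, legs down in a pocket of the stand, or absent; 0.16 kg. Origin between the feet; z up, legs spread in the x-z plane. Head (grip here): 26 (x) by 14 (y) by 48 mm, from 108 to 156 mm up. Legs 12 mm thick (y), 108 mm long; clear gap between them 18 mm at the crotch, widening evenly to 54 mm at the feet (73 overall).
- calliper3: Bow-legged steel callipers, legs down in a pocket of the stand, or absent; 0.16 kg. Origin between the feet; z up, legs spread in the x-z plane. Head (grip here): 26 (x) by 14 (y) by 48 mm, from 108 to 156 mm up. Legs 12 mm thick (y), 108 mm long; clear gap between them 18 mm at the crotch, 57 mm halfway down, 43 mm at the feet (78 overall).
- calliper4: Straight-legged steel callipers, legs down in a pocket of the stand, or absent; 0.16 kg. Origin between the feet; z up, legs spread in the x-z plane. Head (grip here): 26 (x) by 14 (y) by 48 mm, from 108 to 156 mm up. Legs 12 mm thick (y), 108 mm long; clear gap between them 18 mm at the crotch, widening evenly to 54 mm at the feet (73 overall).
- calliper1_crotch (a point): Crotch of calliper1: middle of the head's flat underside, 108 mm above its origin, where the bar bears when it hangs; axes as the callipers.
- calliper2_crotch (a point): Crotch of calliper2: middle of the head's flat underside, 108 mm above its origin, where the bar bears when it hangs; axes as the callipers.
- calliper3_crotch (a point): Crotch of calliper3: middle of the head's flat underside, 108 mm above its origin, where the bar bears when it hangs; axes as the callipers.
- calliper4_crotch (a point): Crotch of calliper4: middle of the head's flat underside, 108 mm above its origin, where the bar bears when it hangs; axes as the callipers.
- mallet: Bystander: turned wooden mallet standing on its head, 82 mm across, 215 mm tall; origin under it.
- stone: Bystander: grey sharpening stone, 150 x 50 x 25 mm, origin at the centre of its underside.
- gouge_a: Bystander: tool with a wooden handle lying on the bench, 200 mm long along x; origin at its underside.
- brush: Bystander: bench brush lying on the bench, 200 mm long along x; origin at its underside.
- glue: Bystander: yellow glue bottle, 60 mm across, 150 mm tall; origin under it.
- tin: Bystander: open steel tin, 76 mm across, 90 mm tall; origin under it.
- offcut: Bystander: wooden offcut 90 x 50 x 35 mm; origin at the centre of its underside.
Not all that is in view belongs to the job. Leave any red look-alike of the calliper2 alone.

How it is judged:
By the outcome, as a careful person would: the job done as asked, in the order asked, and still so for the second after the job is handed in, with the robot touching nothing.
Of calliper1, calliper2, calliper3, calliper4 only 2 to 3 are there at a start; the rules pass over those that are not, and their reading is None.
At some moment in a run one of blank, finished may be knocked a few centimetres aside while the robot is not near it.
It also fails if it takes over 210 s, if anything falls off the work surface, if the arm or the gripper's body presses on something with over 40 N, if the wrist force passes 120 N, or if a joint passes its speed limit or range.

## Working session

There is one attempt and no reset: what is moved stays moved. The work goes in short steps, Python scripts to look and compute and a tool call to move; the robot and the scene stay as the last step left them, time stands still between calls to the robot, and variables do not carry over. Pictures are saved under pics/ and viewed, about 12 in all and at most 16, crops included, and the job is handed in when it is done.

Besides the shell and the picture viewer there is one more tool, called by a JSON object that holds its "api" and its "payload". step_arm: Moves the arm, as the interface text tells. Its arguments: {"type":"object","properties":{"targets":{"type":"array","items":{"type":"array","items":{"type":"array","items":{"type":"number"}}}},"jaw":{"type":"number"}},"required":["targets"]}

```bash
mkdir -p pics; ls
cat > h.py <<'E'
import numpy as np, cv2
from plant import bot
from scipy.spatial.transform import Rotation as R
def cap(n):
    d=bot.capture(n); H,W=d["depth"].shape
    f=H/2/np.tan(np.radians(d["fov_y"]/2))
    v,u=np.mgrid[:H,:W]; z=d["depth"]
    pc=np.stack([(u-d["cx"])/f*z,(v-d["cy"])/f*z,z],-1)
    M=cv2.Rodrigues(np.array(d["rvec"],float))[0]
    P=(pc-np.array(d["tvec"]).ravel())@M
    P[z==0]=np.nan
    return d["color"],P
def save(img,name,s=1):
    cv2.imwrite("pics/"+name,cv2.resize(img[...,::-1],None,fx=s,fy=s,interpolation=cv2.INTER_CUBIC))
def st():
    o=bot.get_obs(); print({k:np.round(o[k],3).tolist() for k in("time","joint_positions","tool_pos","tcp_rot","contact_force","grip_width")}); return o
E
python3 - <<'E'
from h import *
o=st()
print(R.from_euler('xyz',o["tcp_rot"]).as_matrix().round(3))
for n in("top","side"):
    c,P=cap(n); save(c,n+"0.png",1.4); np.savez("/tmp/"+n,c=c,P=P); d=bot.capture(n); print(n,d["fov_y"],np.ravel(d["rvec"]),np.ravel(d["tvec"]))
E
```

```text
pics
{'time': 0.0, 'joint_positions': [0.966, 0.343, 1.525, 0.0, 1.275, -0.146], 'tool_pos': [232.271, 470.363, 226.04], 'tcp_rot': [-1.718, 1.569, -2.177], 'contact_force': [0.383, -0.419, -0.955], 'grip_width': 91.706}
[[-0.001  0.443  0.897]
 [-0.001  0.897 -0.443]
 [-1.    -0.002 -0.   ]]
top 49.66928534195917 [ 2.16226741 -2.16748819  0.12225035] [   8.0860071   599.72375032 1454.64531576]
side 52.43466445618331 [ 2.0784246  -0.61808882  0.36468947] [-485.2512217   226.07486194 1101.44905583]
```

View pics/top0.png

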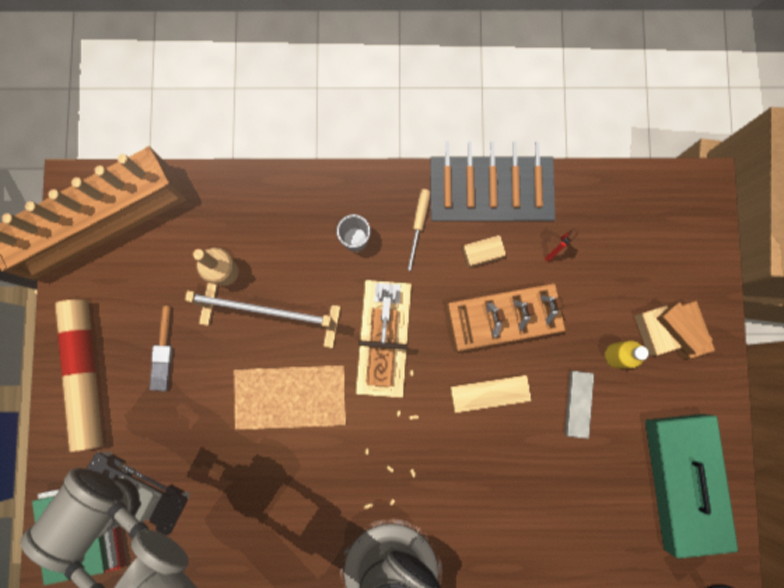

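View pics/side0.png

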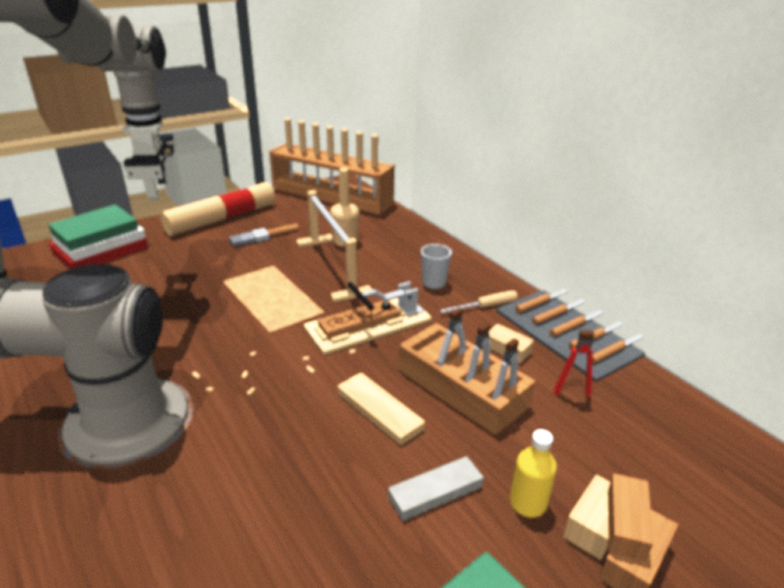

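The top view shows, in its enlarged pixels:
- Jig at about (384,338), with its clamp hinge at (388,290) and handle bar at (383,346).
- Carved panel in the nest, with the plain blank at (491,393) and the mat at (290,397).
- Stand at (506,317), holding callipers at (495,318), (521,313) and (549,307).
- Rail running from (200,300) to (333,322).
- The red look-alike stands alone at (562,245), so I'll leave it.

```bash
cat > m.py <<'E'
from h import *
def rect(P,box,zlo,zhi,col=None,name="",er=0):
    x0,y0,x1,y1=[int(b/1.4) for b in box]
    m=np.zeros(P.shape[:2],bool); m[y0:y1,x0:x1]=1
    m&=(P[...,2]>zlo)&(P[...,2]<zhi)
    if col is not None: m&=col
    n,l,s,_=cv2.connectedComponentsWithStats(m.astype(np.uint8)); 
    k=1+np.argmax(s[1:,4]); q=P[l==k]
    (c,wh,a)=cv2.minAreaRect(q[:,:2].astype(np.float32))
    if wh[0]<wh[1]: wh=wh[::-1]; a+=90
    a=(a+90)%180-90
    print(name,"c",np.round(c,1),"size",np.round(wh,1),"longaxis deg",round(a,2),"z",np.round(np.percentile(q[:,2],[5,50,95]),1),len(q)); return c,a
E
python3 - <<'E'
from m import *
d=np.load("/tmp/top.npz");c,P=d["c"],d["P"];C=c.astype(int)
hsv=cv2.cvtColor(c,cv2.COLOR_RGB2HSV).astype(int)
print("bench z",np.nanmedian(P[320:340,270:400,2]))
pale=(hsv[...,2]>150)
rect(P,(440,370,540,420),12,40,None,"blank")
rect(P,(225,355,350,440),-4,14,pale&(hsv[...,1]<170),"mat")
rect(P,(350,270,415,405),4,22,pale,"jig")
rect(P,(350,300,415,400),24,45,None,"finished")
rect(P,(440,275,572,355),50,75,None,"stand")
for i,b in enumerate([(482,295,510,340),(510,290,537,335),(537,285,565,330)]): rect(P,b,125,175,None,"cal%d"%i)
rect(P,(180,280,350,355),125,152,(hsv[...,1]<80),"bar")
rect(P,(180,280,215,330),148,170,None,"postL"); rect(P,(310,300,350,350),148,170,None,"postR")
rect(P,(350,320,420,360),65,110,None,"handle")
rect(P,(350,270,420,350),50,110,None,"clamp+brk")
save(np.hstack([c[185:290,250:300],c[185:290,310:415]]),"crop1.png",5)
s=np.load("/tmp/side.npz"); save(s["c"][190:310,200:400],"crop2.png",4)
E
```

```text
bench z 0.09012350724057838
blank c [ 405.1 -234.2] size [181.   60.3] longaxis deg -81.67 z [16.6 22.1 27.2] 1021
mat c [396.6 238.3] size [261.8 142.9] longaxis deg -87.84 z [-1.3  4.1  9.6] 3387
jig c [599.7  11.4] size [144.3 112.8] longaxis deg -4.59 z [ 6.7 13.2 19.7] 809
finished c [463.2  27.4] size [98.2 69.4] longaxis deg -4.69 z [28.9 34.4 39.7] 506
stand c [ 580.9 -266.3] size [251.7 110.3] longaxis deg -79.67 z [58.3 65.1 70.4] 1908
cal0 c [ 575.9 -232.4] size [37.5 15.6] longaxis deg 9.46 z [126.  164.8 172.5] 73
cal1 c [ 586.8 -296.3] size [34.2 15.8] longaxis deg 12.75 z [127.5 164.2 171.8] 78
cal2 c [ 598.9 -357.9] size [34.8 16.5] longaxis deg -4.49 z [126.4 159.1 171.7] 83
bar c [592. 287.] size [284.7  16.3] longaxis deg 80.22 z [140.2 146.  150.4] 411
postL c [618.6 431.4] size [22.3 18.6] longaxis deg -6.04 z [149.  153.6 160.5] 44
postR c [564.7 138.1] size [21.6 15.5] longaxis deg -11.21 z [151.7 155.4 158.4] 40
handle c [541.6  15.4] size [107.8  64.9] longaxis deg 85.53 z [77.6 89.7 95.9] 205
clamp+brk c [580.8  12.3] size [143.6 107.8] longaxis deg -4.47 z [60.1 84.7 94.7] 355
```

View pics/crop2.png

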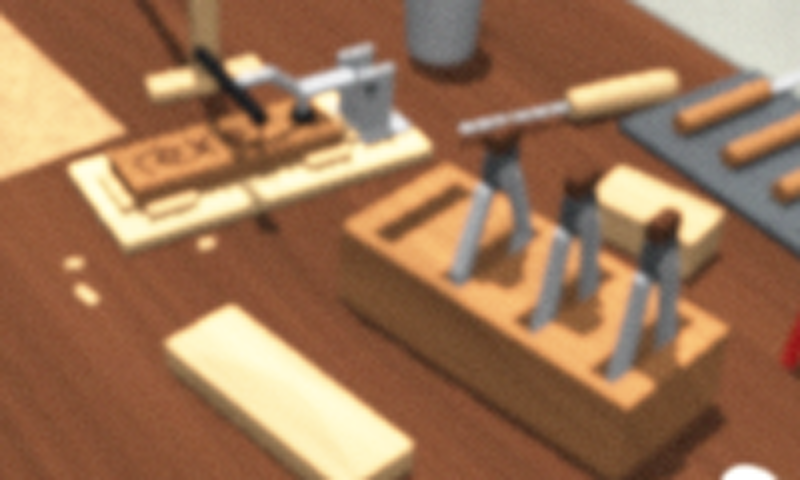

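View pics/crop1.png

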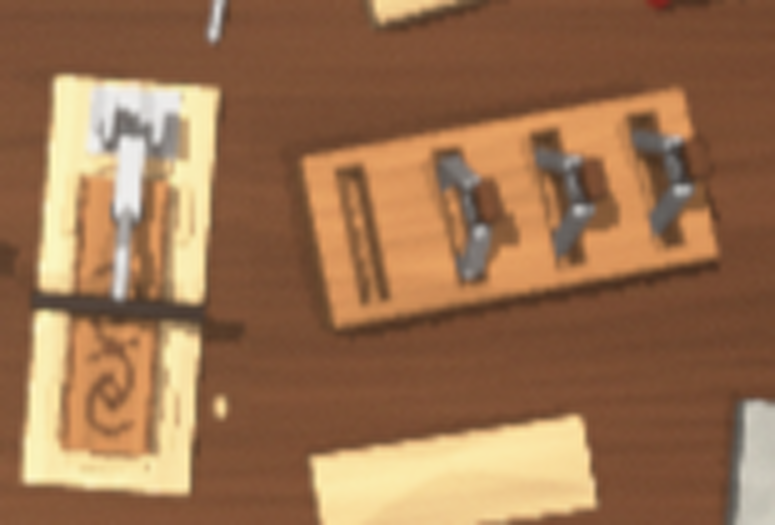

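```bash
cat > plan.py <<'E'
from h import *
def plan(wps, start=None):
    """wps: list of (x,y,z,heading deg); prints per-leg tool shift (m) and turn from one to the next; rows needed"""
    if start is None:
        o=st(); M=R.from_euler('xyz',o["tcp_rot"]).as_matrix(); p=np.array(o["tool_pos"],float); h=np.degrees(np.arctan2(M[1,1],M[0,1])); print("heading",round(h,2))
    else: p=np.array(start[:3],float);h=start[3]
    for w in wps:
        d=np.array(w[:3])-p; r=np.radians(h)
        loc=[-d[2],d[0]*np.cos(r)+d[1]*np.sin(r),d[0]*np.sin(r)-d[1]*np.cos(r)]
        t=-((w[3]-h+180)%360-180)
        print(np.round(w,1),"->",np.round(np.array(loc)/1000,4).tolist(),round(t,1),"rows",round(max(np.linalg.norm(d)/41.7,abs(t)/7.16),1))
        p=np.array(w[:3],float);h=w[3]
def fr(c,yaw,x,y):
    a=np.radians(yaw); return np.array([c[0]+x*np.cos(a)-y*np.sin(a),c[1]+x*np.sin(a)+y*np.cos(a)])
E
python3 - <<'E'
from m import *
from plan import *
d=np.load("/tmp/top.npz");c,P=d["c"],d["P"]
hsv=cv2.cvtColor(c,cv2.COLOR_RGB2HSV).astype(int)
m=np.zeros(P.shape[:2],bool); m[195:288,250:297]=1
m&=(hsv[...,2]>170)&(hsv[...,1]>40)&(P[...,2]<40)&(P[...,2]>3)
# recompute xy on z=12 plane along rays
cam=bot.capture("top"); Mx=cv2.Rodrigues(np.array(cam["rvec"],float))[0]; o=-Mx.T@np.ravel(cam["tvec"])
Q=P[m]; Q=o+(Q-o)*((12-o[2])/(Q[:,2]-o[2]))[:,None]
print("jig",cv2.minAreaRect(Q[:,:2].astype(np.float32)),m.sum())
for z0,z1,col,n in((75,115,hsv[...,2]<70,"bar"),(50,115,(hsv[...,1]<70)&(hsv[...,2]>90),"steel")):
    k=np.zeros(P.shape[:2],bool);k[195:288,250:297]=1;k&=(P[...,2]>z0)&(P[...,2]<z1)&col
    q=P[k]; print(n,cv2.minAreaRect(q[:,:2].astype(np.float32)),np.median(q,0).round(1),k.sum())
rect(P,(190,240,245,290),30,100,None,"mallethead?");rect(P,(185,240,245,290),180,230,None,"mallettop")
rect(P,(335,210,375,255),60,100,None,"tin")
E
```

```text
jig ((534.4351196289062, 7.2620849609375), (129.08123779296875, 271.23291015625), 85.47088623046875) 1818
bar ((0.0, 0.0), (0.0, 0.0), 0.0) [nan nan nan] 0
steel ((585.5003662109375, 14.49737548828125), (41.6758918762207, 135.4005584716797), 80.06871795654297) [605.5  11.2  68.1] 206
mallethead? c [695.2 392.1] size [79.9 67.3] longaxis deg -23.18 z [40.7 90.7 99. ] 190
mallettop c [694.8 396.8] size [24.1 22.5] longaxis deg -73.1 z [184.  210.9 217.7] 88
tin c [776.7  84.4] size [74.5 71. ] longaxis deg 0.06 z [62.5 85.4 93.4] 184
  return _methods._mean(a, axis=axis, dtype=dtype,
  ret = um.true_divide(
```

Run:
```python
from m import *
d=np.load("/tmp/top.npz");c,P=d["c"],d["P"]
hsv=cv2.cvtColor(c,cv2.COLOR_RGB2HSV).astype(int)
k=np.zeros(P.shape[:2],bool);k[236:256,252:296]=1;k&=(P[...,2]>68)&(P[...,2]<105)
q=P[k]
for lo,hi in((-45,-15),(30,75)):
    s=q[(q[:,1]>lo)&(q[:,1]<hi)]; s=s[s[:,0]<540]; print(len(s),np.median(s,0).round(1),np.percentile(s[:,0],[5,95]).round(1),np.percentile(s[:,2],[10,90]).round(1))
r=cv2.minAreaRect(q[(q[:,1]<-12)|(q[:,1]>28)][:,:2].astype(np.float32)); print(r)
print("y ext",np.percentile(q[:,1],[1,99]))
# panel ends & sides: points z 28-40, x range excluded bar
k=np.zeros(P.shape[:2],bool);k[195:288,250:297]=1;k&=(P[...,2]>27)&(P[...,2]<42)
q=P[k];a=np.radians(-4.6);e=np.array([np.cos(a),np.sin(a)]);n=np.array([-np.sin(a),np.cos(a)])
u=q[:,:2]@e;v=q[:,:2]@n;print("panel u",np.percentile(u,[.5,2,98,99.5]).round(1),"v",np.percentile(v[u<500],[2,5,50,95,98]).round(1), np.median(v[u>560]))
# jig footprint by z
k=np.zeros(P.shape[:2],bool);k[190:292,245:302]=1;k&=(P[...,2]>7)&(P[...,2]<17)&(hsv[...,2]>150)
q=P[k];u=q[:,:2]@e;v=q[:,:2]@n;print("jig u",np.percentile(u,[.5,99.5]).round(1),"v",np.percentile(v,[1,50,99]).round(1),k.sum())
```

```text
29 [511.3 -26.3  90.9] [507.9 517.5] [86.4 94.8]
62 [517.6  48.8  89.9] [511.5 524. ] [87.  93.5]
((516.0309448242188, 17.36260986328125), (107.84786987304688, 13.766602516174316), 85.3154296875)
y ext [-35.82398102  70.73035679]
panel u [421.4 423.4 595.9 599.2] v [30.3 32.1 59.2 86.7 88.4] 67.60401780556649
jig u [398.7 667.2] v [  3.8  54.  112.8] 1108
```

Run:
```python
from plan import *
plan([(518.5,51.1,200,-4.6),(518.5,51.1,110,-4.6),(518.5,51.1,66,-4.6)])
r=np.hypot(115,25);a0=np.arctan2(25,-115)
pos=lambda q:np.array([-r*np.sin(a0-q),r*np.cos(a0-q)])
for k in range(5):
    q0=2.06*k/5; print(round(q0,2),[np.round((pos(q0+2.06/25*i)-pos(q0))/1000,4).tolist() for i in range(1,6)])
```

```text
{'time': 0.25, 'joint_positions': [0.966, 0.342, 1.524, -0.0, 1.275, -0.146], 'tool_pos': [232.388, 470.589, 226.429], 'tcp_rot': [-1.69, 1.57, -2.149], 'contact_force': [0.025, 0.152, -0.303], 'grip_width': 91.641}
heading 63.71
[518.5  51.1 200.   -4.6] -> [0.0264, -0.2494, 0.4423] 68.3 rows 12.2
[518.5  51.1 110.   -4.6] -> [0.09, 0.0, -0.0] -0.0 rows 2.2
[518.5  51.1  66.   -4.6] -> [0.044, 0.0, -0.0] -0.0 rows 1.1
0.0 [[-0.0094, 0.0024], [-0.0185, 0.0057], [-0.0274, 0.0096], [-0.0359, 0.0143], [-0.044, 0.0196]]
0.41 [[-0.0076, 0.006], [-0.0147, 0.0126], [-0.0212, 0.0198], [-0.0272, 0.0275], [-0.0324, 0.0356]]
0.82 [[-0.0046, 0.0085], [-0.0084, 0.0174], [-0.0115, 0.0266], [-0.0139, 0.036], [-0.0155, 0.0456]]
1.24 [[-0.0008, 0.0097], [-0.0007, 0.0194], [0.0001, 0.029], [0.0017, 0.0386], [0.0041, 0.048]]
1.65 [[0.0032, 0.0092], [0.0071, 0.018], [0.0117, 0.0266], [0.017, 0.0347], [0.023, 0.0423]]
```

{"api": "step_arm", "payload": {"targets": [[[0.002,-0.017,0.03,0],[0.004,-0.033,0.059,0],[0.006,-0.05,0.088,0],[0.008,-0.067,0.118,0],[0.009,-0.083,0.1475,0]]], "jaw": 0}}

```text
time: 0.67
tool_pos: [328.2, 329.3, 217.2]
tcp_rot: [-1.777, 1.57, -2.235]
contact_force: [0.3, -0.1, -0.1]
grip_width: 92.0
```

{"api": "step_arm", "payload": {"targets": [[[0.002,-0.017,0.03,0],[0.004,-0.033,0.059,0],[0.006,-0.05,0.088,0],[0.008,-0.067,0.118,0],[0.009,-0.083,0.1475,0]]]}}

```text
time: 1.08
tool_pos: [424.3, 188.0, 208.1]
tcp_rot: [-1.875, 1.57, -2.333]
contact_force: [0.5, 0.7, -0.0]
grip_width: 92.2
```

{"api": "step_arm", "payload": {"targets": [[[0.002,-0.017,0.03,0],[0.004,-0.033,0.059,0],[0.006,-0.05,0.088,0],[0.008,-0.067,0.118,0],[0.009,-0.083,0.1475,0]]]}}

```text
time: 1.5
tool_pos: [520.4, 46.6, 198.9]
tcp_rot: [-2.071, 1.569, -2.529]
contact_force: [-0.0, 0.7, -0.3]
grip_width: 91.9
```

{"api": "step_arm", "payload": {"targets": [[[0,0,0,7],[0,0,0,14],[0,0,0,21],[0,0,0,28],[0,0,0,34]]]}}

```text
time: 1.92
tool_pos: [520.3, 46.4, 198.7]
tcp_rot: [-1.628, 1.569, -2.687]
contact_force: [-0.5, 0.2, 0.0]
grip_width: 91.8
```

{"api": "step_arm", "payload": {"targets": [[[0,0,0,7],[0,0,0,14],[0,0,0,21],[0,0,0,28],[0,0,0,34]]]}}

```text
time: 2.33
tool_pos: [520.2, 46.4, 198.5]
tcp_rot: [-1.127, 1.569, -2.785]
contact_force: [0.8, -0.3, 0.0]
grip_width: 91.8
```

Run:
```python
from plan import *
plan([(518.5,51.1,110,-4.6),(518.5,51.1,66,-4.6)])
```

```text
{'time': 2.333, 'joint_positions': [-0.057, 0.363, 1.575, -0.001, 1.206, 0.03], 'tool_pos': [520.237, 46.428, 198.538], 'tcp_rot': [-1.127, 1.569, -2.785], 'contact_force': [0.799, -0.324, 0.013], 'grip_width': 91.785}
heading -5.0
[518.5  51.1 110.   -4.6] -> [0.0885, -0.0021, -0.0045] -0.4 rows 2.1
[518.5  51.1  66.   -4.6] -> [0.044, 0.0, -0.0] -0.0 rows 1.1
```

{"api": "step_arm", "payload": {"targets": [[[0.03,-0.001,-0.002,-0.4],[0.06,-0.002,-0.0045,-0.4],[0.0885,-0.0021,-0.0045,-0.4],[0.11,-0.0021,-0.0045,-0.4],[0.1325,-0.0021,-0.0045,-0.4]]]}}

```text
time: 2.75
tool_pos: [517.9, 51.1, 64.8]
tcp_rot: [-1.208, 1.568, -2.859]
contact_force: [0.3, 0.1, -0.1]
grip_width: 92.0
```

{"api": "step_arm", "payload": {"targets": [[[0,0,0,0],[0,0,0,0],[0,0,0,0],[0,0,0,0],[0,0,0,0]]], "jaw": 1}}

```text
time: 3.17
tool_pos: [518.9, 51.0, 66.2]
tcp_rot: [0.327, 1.57, -1.324]
contact_force: [0.3, 0.5, 0.3]
grip_width: 63.1
```

{"api": "step_arm", "payload": {"targets": [[[0,0,0,0],[0,0,0,0],[0,0,0,0],[0,0,0,0],[0,0,0,0]]]}}

```text
time: 3.58
tool_pos: [518.9, 51.0, 66.3]
tcp_rot: [0.386, 1.57, -1.265]
contact_force: [0.0, -0.4, 0.8]
grip_width: 29.8
```

{"api": "step_arm", "payload": {"targets": [[[0,0,0,0],[0,0,0,0],[0,0,0,0],[0,0,0,0],[0,0,0,0]]]}}

```text
time: 4.0
tool_pos: [517.1, 51.2, 66.0]
tcp_rot: [-1.289, 1.567, -2.94]
contact_force: [-4.6, 0.0, 4.0]
grip_width: 12.9
```

Run:
```python
from plan import *
st()
c,P=cap("side"); save(c[150:270,180:330],"h1.png",4)
```

```text
{'time': 4.0, 'joint_positions': [-0.048, 0.522, 1.74, -0.001, 0.884, 0.032], 'tool_pos': [517.131, 51.173, 66.043], 'tcp_rot': [-1.289, 1.567, -2.94], 'contact_force': [-4.616, 0.01, 4.01], 'grip_width': 12.902}
```

View pics/h1.png

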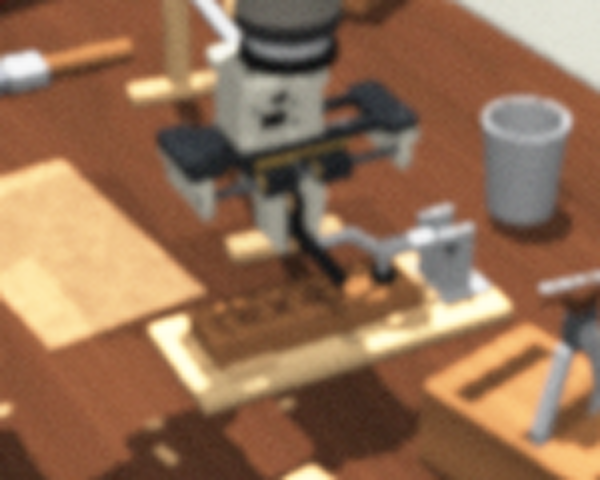

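The picture shows the fingers shut on the T-bar near crop (285,230), with a width of about 13 mm. Next I swing the clamp back.

{"api": "step_arm", "payload": {"targets": [[[-0.0094,0.0024,0,0],[-0.0185,0.0057,0,0],[-0.0274,0.0096,0,0],[-0.0359,0.0143,0,0],[-0.044,0.0196,0,0]]]}}

```text
time: 4.47
tool_pos: [534.3, 49.7, 109.1]
tcp_rot: [-1.442, 1.56, -3.092]
contact_force: [-4.8, -0.2, -2.3]
grip_width: 12.6
```

{"api": "step_arm", "payload": {"targets": [[[-0.0076,0.006,0,0],[-0.0147,0.0126,0,0],[-0.0212,0.0198,0,0],[-0.0272,0.0275,0,0],[-0.0324,0.0356,0,0]]]}}

```text
time: 4.88
tool_pos: [565.1, 47.2, 141.7]
tcp_rot: [-1.475, 1.548, -3.125]
contact_force: [-18.1, -0.7, 17.4]
grip_width: 13.1
```

Run:
```python
from plan import *
o=st(); q=.824; r=np.hypot(115,25);a=np.arctan2(25,-115)-q
print("expected",fr((515.8,17.2),-4.6,115+r*np.cos(a),34),60+r*np.sin(a)-19)
```

```text
{'time': 4.883, 'joint_positions': [-0.051, 0.509, 1.507, -0.002, 1.148, 0.029], 'tool_pos': [565.096, 47.229, 141.668], 'tcp_rot': [-1.475, 1.548, -3.125], 'contact_force': [-18.111, -0.652, 17.437], 'grip_width': 13.113}
expected [573.57710301  46.66123671] 142.3771980339517
```

```bash
cat > arc.py <<'E'
from plan import *
import sys
# arc about effective hinge: hx(world x along jig), hz (tcp); args: hx hz dq_per_row n_calls bias
hx,hz,dq,n,b=map(float,sys.argv[1:6])
o=st(); x=(o["tool_pos"][0]-hx)/.9968; z=o["tool_pos"][2]-hz
r0=np.hypot(x,z); a=np.arctan2(z,x); print("r",r0,"ang",np.degrees(a))
M=R.from_euler('xyz',o["tcp_rot"]).as_matrix()
J=np.array([.9968,-.0802,0]); 
for k in range(int(n)):
    p0=(r0 if k==0 else 117.7+b)*np.array([np.cos(a),np.sin(a)]); rows=[]
    for i in range(1,6):
        aa=a-dq*i; p=(117.7+b)*np.array([np.cos(aa),np.sin(aa)])-p0
        w=J*p[0]+np.array([0,0,p[1]]); rows.append((M.T@w/1000).round(4).tolist())
    print(rows); a-=dq*5
E
python3 arc.py 633 45.5 .09 2 1
```

```text
{'time': 4.883, 'joint_positions': [-0.051, 0.509, 1.507, -0.002, 1.148, 0.029], 'tool_pos': [565.096, 47.229, 141.668], 'tcp_rot': [-1.475, 1.548, -3.125], 'contact_force': [-18.111, -0.652, 17.437], 'grip_width': 13.113}
r 117.85120862503277 ang 125.31249043296455
[[-0.0067, 0.0083, 0.0], [-0.0118, 0.0177, 0.0], [-0.0161, 0.0275, 0.0001], [-0.0195, 0.0376, 0.0001], [-0.022, 0.048, 0.0001]]
[[-0.0015, 0.0106, 0.0], [-0.0021, 0.0212, 0.0], [-0.0017, 0.0319, 0.0], [-0.0004, 0.0425, 0.0], [0.0019, 0.0529, 0.0]]
```

{"api": "step_arm", "payload": {"targets": [[[-0.0067,0.0083,0,0],[-0.0118,0.0177,0,0],[-0.0161,0.0275,0,0],[-0.0195,0.0376,0,0],[-0.022,0.048,0,0]]]}}

```text
time: 5.3
tool_pos: [612.4, 43.2, 162.8]
tcp_rot: [-1.458, 1.545, -3.108]
contact_force: [-4.6, -1.8, 5.6]
grip_width: 13.2
```

```bash
python3 arc.py 633 45.5 .09 2 1
```

```text
{'time': 5.3, 'joint_positions': [-0.053, 0.572, 1.332, -0.002, 1.264, 0.027], 'tool_pos': [612.394, 43.163, 162.849], 'tcp_rot': [-1.458, 1.545, -3.108], 'contact_force': [-4.628, -1.769, 5.567], 'grip_width': 13.214}
r 119.15561783980993 ang 99.99053391814506
[[-0.0012, 0.0106, 0.0], [-0.0019, 0.0213, 0.0], [-0.0016, 0.032, 0.0], [-0.0004, 0.0426, 0.0], [0.0018, 0.053, 0.0]]
[[0.0031, 0.0102, 0.0], [0.0071, 0.0201, -0.0], [0.012, 0.0296, -0.0], [0.0177, 0.0386, -0.0], [0.0242, 0.0471, -0.0]]
```

{"api": "step_arm", "payload": {"targets": [[[-0.0012,0.0106,0,0],[-0.0019,0.0213,0,0],[-0.0016,0.032,0,0],[-0.0004,0.0426,0,0],[0.0018,0.053,0,0]]]}}

```text
time: 5.72
tool_pos: [664.8, 38.5, 159.6]
tcp_rot: [-1.435, 1.543, -3.085]
contact_force: [-2.6, -1.8, 3.6]
grip_width: 13.2
```

{"api": "step_arm", "payload": {"targets": [[[0.0031,0.0102,0,0],[0.0071,0.0201,0,0],[0.012,0.0296,0,0],[0.0177,0.0386,0,0],[0.0177,0.0386,0,0]]]}}

```text
time: 6.13
tool_pos: [703.8, 34.9, 139.5]
tcp_rot: [-1.425, 1.543, -3.075]
contact_force: [1.1, -1.4, 0.1]
grip_width: 13.0
```

```bash
python3 arc.py 633 45.5 .02 1 0
```

```text
{'time': 6.133, 'joint_positions': [-0.058, 0.764, 1.035, -0.004, 1.371, 0.023], 'tool_pos': [703.805, 34.911, 139.454], 'tcp_rot': [-1.425, 1.543, -3.075], 'contact_force': [1.096, -1.394, 0.078], 'grip_width': 13.047}
r 117.7834234835566 ang 52.90923700279894
[[0.0015, 0.0019, -0.0], [0.0029, 0.0037, -0.0], [0.0043, 0.0056, -0.0], [0.0058, 0.0074, -0.0], [0.0074, 0.0092, -0.0]]
```

{"api": "step_arm", "payload": {"targets": [[[0.0015,0.0019,0,0],[0.0029,0.0037,0,0],[0.0029,0.0037,0,0],[0.0029,0.0037,0,0],[0.0029,0.0037,0,0]]]}}

```text
time: 6.55
tool_pos: [707.1, 34.6, 136.6]
tcp_rot: [-1.424, 1.543, -3.074]
contact_force: [0.0, -0.3, 0.4]
grip_width: 12.6
```

{"api": "step_arm", "payload": {"targets": [[[0,0,0,0],[0,0,0,0],[0,0,0,0],[0,0,0,0],[0,0,0,0]]], "jaw": 0}}

```text
time: 6.97
tool_pos: [707.0, 34.7, 136.6]
tcp_rot: [-1.426, 1.542, -3.077]
contact_force: [0.9, 0.7, -0.3]
grip_width: 41.8
```

{"api": "step_arm", "payload": {"targets": [[[0,0,0,0],[0,0,0,0],[0,0,0,0],[0,0,0,0],[0,0,0,0]]]}}

```text
time: 7.38
tool_pos: [707.0, 34.7, 136.6]
tcp_rot: [-1.425, 1.542, -3.076]
contact_force: [-1.4, -0.1, 0.5]
grip_width: 74.9
```

{"api": "step_arm", "payload": {"targets": [[[-0.02,0,0,0],[-0.04,0,0,0],[-0.06,0,0,0],[-0.08,0,0,0],[-0.1,0,0,0]]]}}

```text
time: 7.8
tool_pos: [709.8, 34.9, 237.6]
tcp_rot: [-1.428, 1.542, -3.079]
contact_force: [-0.1, 0.1, -1.1]
grip_width: 92.3
```

{"api": "step_arm", "payload": {"targets": [[[0,-0.04,0,0],[0,-0.08,0,0],[0,-0.12,0,0],[0,-0.16,0,0],[0,-0.195,0.002,0]]]}}

```text
time: 8.22
tool_pos: [512.7, 48.9, 243.1]
tcp_rot: [-1.432, 1.542, -3.082]
contact_force: [-0.3, -0.2, 0.6]
grip_width: 91.9
```

{"api": "step_arm", "payload": {"targets": [[[0,0,0,-7],[0,0,0,-14],[0,0,0,-21],[0,0,0,-28],[0,0,0,-34]]]}}

```text
time: 8.63
tool_pos: [512.7, 48.9, 243.5]
tcp_rot: [-2.03, 1.543, -3.081]
contact_force: [0.4, -0.4, -0.4]
grip_width: 91.8
```

{"api": "step_arm", "payload": {"targets": [[[0,0,0,-7],[0,0,0,-14],[0,0,0,-21],[0,0,0,-28],[0,0,0,-34]]]}}

```text
time: 9.05
tool_pos: [512.7, 48.9, 243.7]
tcp_rot: [-2.628, 1.543, -3.079]
contact_force: [-0.5, 0.3, 0.0]
grip_width: 91.8
```

{"api": "step_arm", "payload": {"targets": [[[0,0,0,-6],[0,0,0,-12],[0,0,0,-18],[0,0,0,-22],[0,0,0,-22]]]}}

```text
time: 9.47
tool_pos: [512.6, 48.9, 243.9]
tcp_rot: [-3.013, 1.544, -3.077]
contact_force: [0.4, 0.6, -0.2]
grip_width: 91.5
```

Run:
```python
from plan import *
o=st();print(R.from_euler('xyz',o["tcp_rot"]).as_matrix().round(3))
plan([(512,17,60,85.4),(512,17,16,85.4)])
c,P=cap("side"); save(c[100:290,130:350],"s2.png",3.2)
c,P=cap("top"); np.savez("/tmp/top2",c=c,P=P)
```

```text
{'time': 9.467, 'joint_positions': [-0.052, 0.326, 1.499, -0.003, 1.343, -1.557], 'tool_pos': [512.649, 48.891, 243.872], 'tcp_rot': [-3.013, 1.544, -3.077], 'contact_force': [0.395, 0.608, -0.185], 'grip_width': 91.524}
[[-0.027  0.065  0.998]
 [-0.002  0.998 -0.065]
 [-1.    -0.004 -0.027]]
{'time': 9.467, 'joint_positions': [-0.052, 0.326, 1.499, -0.003, 1.343, -1.557], 'tool_pos': [512.649, 48.891, 243.872], 'tcp_rot': [-3.013, 1.544, -3.077], 'contact_force': [0.395, 0.608, -0.185], 'grip_width': 91.524}
heading 86.29
[512.   17.   60.   85.4] -> [0.1839, -0.0319, 0.0014] 0.9 rows 4.5
[512.   17.   16.   85.4] -> [0.044, 0.0, 0.0] -0.0 rows 1.1
```

View pics/s2.png

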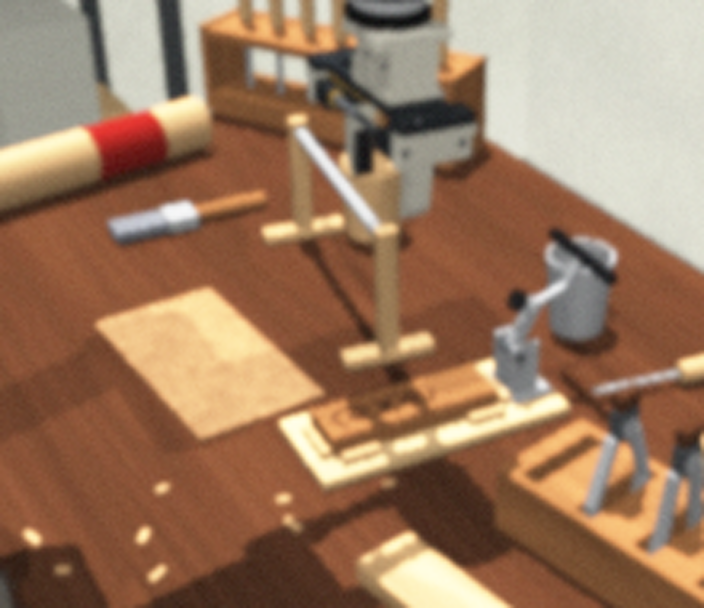

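Run:
```python
s=open('plan.py').read()
i=s.index("def fr")
s='''from h import *
def plan(wps):
    """wps: (x,y,z,heading deg); per-leg shift in the tool axes (m) and turn"""
    o=st(); M=R.from_euler('xyz',o["tcp_rot"]).as_matrix(); p=np.array(o["tool_pos"],float); h=np.degrees(np.arctan2(M[1,1],M[0,1])); print("heading",round(h,2))
    for w in wps:
        d=np.array(w[:3])-p; t=-((w[3]-h+180)%360-180)
        print(np.round(w,1),"->",(M.T@d/1000).round(4).tolist(),round(t,1),"rows",round(max(np.linalg.norm(d)/41.7,abs(t)/7.16),1))
        p=np.array(w[:3],float);h=w[3]; M=M@R.from_euler('x',t,degrees=True).as_matrix()
'''+s[i:]
open('plan.py','w').write(s)
from plan import *
plan([(513,17.8,60,85.4),(513,17.8,16,85.4)])
```

```text
{'time': 9.567, 'joint_positions': [-0.052, 0.327, 1.499, -0.003, 1.343, -1.552], 'tool_pos': [512.664, 48.909, 243.835], 'tcp_rot': [-3.009, 1.544, -3.078], 'contact_force': [-0.046, -0.307, -0.169], 'grip_width': 91.847}
heading 86.02
[513.   17.8  60.   85.4] -> [0.1838, -0.0303, 0.0075] 0.6 rows 4.5
[513.   17.8  16.   85.4] -> [0.044, 0.0002, 0.0012] -0.0 rows 1.1
```

{"api": "step_arm", "payload": {"targets": [[[0.037,-0.012,0.002,0.6],[0.074,-0.024,0.003,0.6],[0.111,-0.0303,0.0045,0.6],[0.148,-0.0303,0.006,0.6],[0.184,-0.0303,0.0075,0.6]]]}}

```text
time: 9.98
tool_pos: [512.9, 17.4, 58.4]
tcp_rot: [-2.991, 1.544, -3.075]
contact_force: [0.9, 0.3, -0.9]
grip_width: 91.9
```

{"api": "step_arm", "payload": {"targets": [[[0.011,0,0,0],[0.022,0,0,0],[0.033,0,0.001,0],[0.044,0,0.0012,0],[0.044,0,0.0012,0]]]}}

```text
time: 10.4
tool_pos: [513.1, 17.2, 13.3]
tcp_rot: [-2.996, 1.544, -3.081]
contact_force: [0.2, 0.3, 1.0]
grip_width: 91.6
```

{"api": "step_arm", "payload": {"targets": [[[0,0,0,0],[0,0,0,0],[0,0,0,0],[0,0,0,0],[0,0,0,0]]], "jaw": 1}}

```text
time: 10.82
tool_pos: [513.3, 17.2, 13.8]
tcp_rot: [-2.992, 1.545, -3.077]
contact_force: [0.0, -0.5, -0.2]
grip_width: 63.1
```

{"api": "step_arm", "payload": {"targets": [[[0,0,0,0],[0,0,0,0],[0,0,0,0],[0,0,0,0],[0,0,0,0]]]}}

```text
time: 11.23
tool_pos: [513.2, 17.2, 13.8]
tcp_rot: [-2.992, 1.545, -3.077]
contact_force: [-0.6, 0.3, 0.6]
grip_width: 59.7
```

```bash
python3 -c "
from plan import *
st()"
```

```text
{'time': 11.233, 'joint_positions': [-0.113, 0.606, 1.775, -0.007, 0.786, -1.594], 'tool_pos': [513.229, 17.207, 13.846], 'tcp_rot': [-2.992, 1.545, -3.077], 'contact_force': [-0.581, 0.251, 0.56], 'grip_width': 59.672}
```

```bash
python3 -c "
from plan import *
plan([(513.2,17.2,120,85.4),(400,30,120,85.4),(396.6,238.3,100,85.4),(396.6,238.3,100,2.2),(396.6,238.3,15,2.2),(396.6,238.3,7,2.2)])"
```

```text
{'time': 11.233, 'joint_positions': [-0.113, 0.606, 1.775, -0.007, 0.786, -1.594], 'tool_pos': [513.229, 17.207, 13.846], 'tcp_rot': [-2.992, 1.545, -3.077], 'contact_force': [-0.581, 0.251, 0.56], 'grip_width': 59.672}
heading 85.13
[513.2  17.2 120.   85.4] -> [-0.1061, -0.0004, -0.0028] -0.3 rows 2.5
[400.   30.  120.   85.4] -> [0.0029, 0.0037, -0.1138] -0.0 rows 2.7
[396.6 238.3 100.   85.4] -> [0.0197, 0.2074, -0.0196] -0.0 rows 5.0
[396.6 238.3 100.    2.2] -> [0.0, 0.0, 0.0] 83.2 rows 11.6
[396.6 238.3  15.    2.2] -> [0.085, 0.0022, -0.0001] -0.0 rows 2.0
[396.6 238.3   7.    2.2] -> [0.008, 0.0002, -0.0] -0.0 rows 0.2
```

{"api": "step_arm", "payload": {"targets": [[[-0.01,0,0,0],[-0.03,0,-0.001,0],[-0.055,0,-0.0015,0],[-0.08,0,-0.002,0],[-0.106,0,-0.0028,0]]]}}

```text
time: 11.65
tool_pos: [512.9, 17.7, 121.4]
tcp_rot: [-2.995, 1.544, -3.08]
contact_force: [1.0, 0.1, -1.3]
grip_width: 59.7
```

{"api": "step_arm", "payload": {"targets": [[[0,0,-0.023,0],[0.001,0.001,-0.046,0],[0.002,0.002,-0.069,0],[0.003,0.003,-0.092,0],[0.003,0.0037,-0.114,0]]]}}

```text
time: 12.07
tool_pos: [398.2, 31.2, 121.9]
tcp_rot: [-2.994, 1.544, -3.079]
contact_force: [0.1, 0.1, -2.0]
grip_width: 59.9
```

{"api": "step_arm", "payload": {"targets": [[[0.002,0.02,-0.002,0],[0.004,0.05,-0.005,0],[0.006,0.08,-0.008,0],[0.008,0.11,-0.011,0],[0.01,0.135,-0.013,0]]]}}

```text
time: 12.48
tool_pos: [396.2, 168.5, 112.4]
tcp_rot: [-3.008, 1.545, -3.093]
contact_force: [0.2, 0.5, -1.4]
grip_width: 60.1
```

{"api": "step_arm", "payload": {"targets": [[[0.002,0.02,-0.002,0],[0.004,0.04,-0.004,0],[0.006,0.055,-0.005,0],[0.0097,0.0724,-0.0066,0],[0.0097,0.0724,-0.0066,0]]]}}

```text
time: 12.9
tool_pos: [395.4, 243.4, 102.7]
tcp_rot: [-3.043, 1.546, -3.126]
contact_force: [-0.3, -0.9, -2.2]
grip_width: 59.6
```

{"api": "step_arm", "payload": {"targets": [[[0,0,0,6],[0,0,0,12],[0,0,0,18],[0,0,0,24],[0,0,0,28]]]}}

```text
time: 13.32
tool_pos: [395.4, 242.7, 103.3]
tcp_rot: [-2.543, 1.546, -3.12]
contact_force: [-0.7, 0.1, -2.2]
grip_width: 59.7
```

{"api": "step_arm", "payload": {"targets": [[[0,0,0,6],[0,0,0,12],[0,0,0,18],[0,0,0,24],[0,0,0,28]]]}}

```text
time: 13.73
tool_pos: [395.4, 242.0, 103.9]
tcp_rot: [-2.041, 1.546, -3.112]
contact_force: [-0.3, 0.2, -1.4]
grip_width: 59.8
```

{"api": "step_arm", "payload": {"targets": [[[0,0,0,6],[0,0,0,12],[0,0,0,18],[0,0,0,24],[0,0,0,27]]]}}

```text
time: 14.15
tool_pos: [395.4, 241.3, 104.4]
tcp_rot: [-1.554, 1.546, -3.102]
contact_force: [0.4, 0.5, -2.3]
grip_width: 59.9
```

```bash
python3 -c "
from plan import *
plan([(396.6,238.3,15,2.2),(396.6,238.3,7,2.2)])"
```

```text
{'time': 14.15, 'joint_positions': [0.376, 0.389, 1.84, 0.01, 0.936, 0.348], 'tool_pos': [395.434, 241.262, 104.383], 'tcp_rot': [-1.554, 1.546, -3.102], 'contact_force': [0.412, 0.493, -2.345], 'grip_width': 59.898}
heading 1.3
[396.6 238.3  15.    2.2] -> [0.0893, 0.0033, 0.003] -0.9 rows 2.1
[396.6 238.3   7.    2.2] -> [0.008, 0.0002, -0.0] -0.0 rows 0.2
```

{"api": "step_arm", "payload": {"targets": [[[0.02,0.001,0.001,-0.9],[0.045,0.002,0.002,-0.9],[0.068,0.003,0.003,-0.9],[0.088,0.0033,0.003,-0.9],[0.097,0.0035,0.003,-0.9]]]}}

```text
time: 14.57
tool_pos: [395.5, 237.0, 5.9]
tcp_rot: [-1.524, 1.543, -3.057]
contact_force: [-11.8, -0.8, 23.4]
grip_width: 59.7
```

{"api": "step_arm", "payload": {"targets": [[[0,0,0,0],[0,0,0,0],[0,0,0,0],[0,0,0,0],[0,0,0,0]]]}}

```text
time: 14.98
tool_pos: [396.0, 237.2, 6.6]
tcp_rot: [-1.537, 1.544, -3.069]
contact_force: [-0.0, -0.4, -0.7]
grip_width: 59.9
```

{"api": "step_arm", "payload": {"targets": [[[0,0,0,0],[0,0,0,0],[0,0,0,0],[0,0,0,0],[0,0,0,0]]], "jaw": 0}}

```text
time: 15.4
tool_pos: [396.0, 237.2, 6.7]
tcp_rot: [-1.537, 1.544, -3.069]
contact_force: [-0.5, -0.6, 0.0]
grip_width: 88.3
```

{"api": "step_arm", "payload": {"targets": [[[0,0,0,0],[0,0,0,0],[0,0,0,0],[-0.001,0,0,0],[-0.002,0,0,0]]]}}

```text
time: 15.82
tool_pos: [396.0, 237.2, 8.7]
tcp_rot: [-1.536, 1.544, -3.068]
contact_force: [0.7, -0.5, 0.1]
grip_width: 91.9
```

{"api": "step_arm", "payload": {"targets": [[[-0.01,0,0,0],[-0.04,0,0,0],[-0.08,0,0,0],[-0.12,0,0,0],[-0.16,0,0,0]]]}}

```text
time: 16.23
tool_pos: [399.8, 237.3, 170.5]
tcp_rot: [-1.529, 1.544, -3.062]
contact_force: [1.1, 1.6, 0.5]
grip_width: 91.8
```

{"api": "step_arm", "payload": {"targets": [[[-0.01,0.005,0.04,0],[-0.01,0.005,0.08,0],[-0.01,0.005,0.12,0],[-0.01,0.005,0.16,0],[-0.01,0.005,0.2,0]]]}}

```text
time: 16.65
tool_pos: [412.2, 36.0, 180.9]
tcp_rot: [-1.521, 1.544, -3.053]
contact_force: [1.7, -0.3, -0.5]
grip_width: 91.8
```

Run:
```python
from m import *
from plan import *
c,P=cap("top"); save(c,"t3.png",1.2)
rect(P,(440,360,560,440),12,40,None,"blank"); rect(P,(215,340,360,450),15,40,None,"finished")
plan([(405.1,-234.2,150,8.3)])
```

```text
blank c [ 405.1 -234.6] size [181.1  60.3] longaxis deg -81.56 z [16.5 22.  27.5] 1026
finished c [398.  238.2] size [179.4  60. ] longaxis deg -87.67 z [21.1 26.6 32. ] 1005
{'time': 16.7, 'joint_positions': [-0.107, 0.204, 1.857, -0.01, 1.106, -0.137], 'tool_pos': [412.982, 29.634, 180.87], 'tcp_rot': [-1.383, 1.544, -2.919], 'contact_force': [2.333, -4.439, 0.097], 'grip_width': 91.712}
heading 1.98
[ 405.1 -234.2  150.     8.3] -> [0.0326, -0.0162, 0.2632] -6.3 rows 6.4
```

View pics/t3.png

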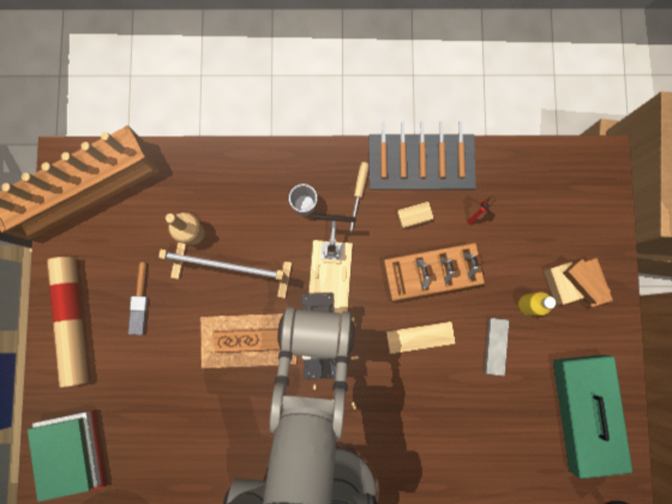

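{"api": "step_arm", "payload": {"targets": [[[0.006,-0.003,0.04,-2],[0.01,-0.006,0.08,-4],[0.015,-0.008,0.12,-6.3],[0.02,-0.01,0.16,-6.4],[0.024,-0.012,0.19,-6.4]]]}}

```text
time: 17.12
tool_pos: [406.6, -163.5, 158.1]
tcp_rot: [-1.464, 1.544, -2.889]
contact_force: [0.2, 0.0, -0.0]
grip_width: 91.6
```

{"api": "step_arm", "payload": {"targets": [[[0,0,0.03,0],[0,0,0.06,0],[0,0.002,0.073,0],[0,0.002,0.073,0],[0,0.002,0.073,0]]]}}

```text
time: 17.53
tool_pos: [418.9, -235.0, 158.0]
tcp_rot: [-1.51, 1.544, -2.937]
contact_force: [0.2, 1.1, -0.7]
grip_width: 92.1
```

```bash
python3 -c "
from plan import *
plan([(405.1,-234.5,50,8.4),(405.1,-234.5,5,8.4)])"
```

```text
{'time': 17.533, 'joint_positions': [-0.657, 0.344, 1.73, -0.023, 1.086, -0.791], 'tool_pos': [418.895, -234.983, 157.961], 'tcp_rot': [-1.51, 1.544, -2.937], 'contact_force': [0.15, 1.08, -0.741], 'grip_width': 92.072}
heading 8.28
[ 405.1 -234.5   50.     8.4] -> [0.1083, -0.0107, -0.0026] -0.1 rows 2.6
[ 405.1 -234.5    5.     8.4] -> [0.045, 0.0012, -0.0001] -0.0 rows 1.1
```

{"api": "step_arm", "payload": {"targets": [[[0.03,-0.0107,-0.0026,0],[0.06,-0.0107,-0.0026,0],[0.09,-0.0107,-0.0026,0],[0.12,-0.01,-0.0026,0],[0.153,-0.0095,-0.0027,0]]]}}

```text
time: 17.95
tool_pos: [405.3, -232.8, 4.9]
tcp_rot: [-1.484, 1.545, -2.909]
contact_force: [1.0, -1.1, 0.3]
grip_width: 91.6
```

{"api": "step_arm", "payload": {"targets": [[[0,0,0,0],[0,0,0,0],[0,0,0,0],[0,0,0,0],[0,0,0,0]]]}}

```text
time: 18.37
tool_pos: [405.5, -232.3, 5.5]
tcp_rot: [-1.465, 1.545, -2.889]
contact_force: [0.2, -0.3, 0.1]
grip_width: 91.9
```

{"api": "step_arm", "payload": {"targets": [[[0,0,0,0],[0,0,0,0],[0,0,0,0],[0,0,0,0],[0,0,0,0]]], "jaw": 1}}

```text
time: 18.78
tool_pos: [405.4, -232.3, 5.6]
tcp_rot: [-1.465, 1.545, -2.889]
contact_force: [-1.7, 0.2, 0.4]
grip_width: 62.9
```

{"api": "step_arm", "payload": {"targets": [[[0,0,0,0],[0,0,0,0],[0,0,0,0],[0,0,0,0],[0,0,0,0]]]}}

```text
time: 19.2
tool_pos: [405.3, -232.3, 5.6]
tcp_rot: [-1.471, 1.545, -2.894]
contact_force: [-1.1, 0.0, 1.3]
grip_width: 59.7
```

{"api": "step_arm", "payload": {"targets": [[[0,0,0,0],[0,0,0,0],[0,0,0,0],[0,0,0,0],[0,0,0,0]]]}}

```text
time: 19.62
tool_pos: [405.3, -232.3, 5.6]
tcp_rot: [-1.471, 1.545, -2.895]
contact_force: [-0.2, 1.2, 0.5]
grip_width: 59.6
```

Run:
```python
from m import *
from plan import *
# nest from a fresh view: strips seen now the panel is out
c,P=cap("top"); save(c[190:295,245:305],"nest.png",6)
np.savez("/tmp/top4",c=c,P=P)
plan([(405.1,-234.5,110,8.4)])
```

```text
{'time': 19.667, 'joint_positions': [-0.67, 0.562, 1.916, -0.033, 0.68, -0.792], 'tool_pos': [405.301, -232.301, 5.575], 'tcp_rot': [-1.473, 1.545, -2.897], 'contact_force': [-0.733, -0.183, 0.663], 'grip_width': 59.74}
heading 8.42
[ 405.1 -234.5  110.     8.4] -> [-0.1044, -0.0032, 0.0024] 0.0 rows 2.5
```

View pics/nest.png

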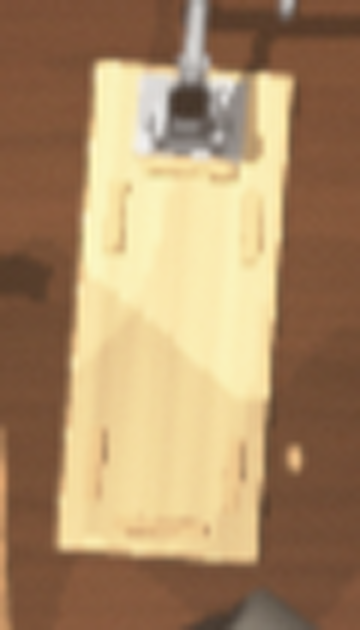

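Run:
```python
from h import *
d=np.load("/tmp/top4.npz");c,P=d["c"],d["P"]
cam=bot.capture("top"); Mx=cv2.Rodrigues(np.array(cam["rvec"],float))[0]; t=np.ravel(cam["tvec"]); o=-Mx.T@t
f=210/np.tan(np.radians(cam["fov_y"]/2)); print(P[247,274],cam["cx"],cam["cy"])
a=np.radians(-4.6);e=np.array([np.cos(a),np.sin(a)]);n=np.array([-np.sin(a),np.cos(a)])
def w(cx,cy,z=16):
    u,v=245+(cx+.5)/6-.5,190+(cy+.5)/6-.5
    r=Mx.T@np.array([(u-cam["cx"])/f,(v-cam["cy"])/f,1]); p=o+r*(z-o[2])/r[2]; return p[:2],p[:2]@e,p[:2]@n
for k,q in dict(LF=(118,215),RF=(253,227),LN=(101,463),RN=(241,463),EF=(190,172),EN=(165,525)).items(): print(k,w(*q,z=21 if 'E' not in k else 21))
for k,q in dict(c1=(96,60),c2=(294,75),c3=(58,549),c4=(258,562)).items(): print(k,w(*q,z=12))
```

```text
[515.24052727  14.66232065  15.8278808 ] 276.3769626283965 220.93256061662774
LF (array([586.31611825,  46.71166155]), np.float64(580.6812977624662), np.float64(93.58311960742407))
RF (array([579.5047342 , -27.57592887]), np.float64(579.8496388505589), np.float64(18.988552873348546))
LN (array([450.49534861,  55.91094462]), np.float64(444.5602507190626), np.float64(91.86009104527635))
RN (array([450.30646086, -20.38583821]), np.float64(450.4908913103033), np.float64(15.793920829024533))
EF (array([610.05885986,   7.01649277]), np.float64(607.5310709466676), np.float64(55.91995612813706))
EN (array([416.87354546,  21.0820911 ]), np.float64(413.8399840753881), np.float64(54.44699304906445))
c1 (array([674.09471759,  59.24126278]), np.float64(667.172291019779), np.float64(113.112110717885))
c2 (array([665.39237468, -51.06639967]), np.float64(667.344535289185), np.float64(2.4618441186959683))
c3 (array([403.89994684,  79.62966465]), np.float64(396.21272256588327), np.float64(111.76550909270765))
c4 (array([396.58538563, -29.60390528]), np.float64(397.68213725597064), np.float64(2.2971738264218304))
```

```bash
python3 -c "
from plan import *
plan([(405,-232,120,8.4),(430,-60,120,8.4),(430,-60,120,85.5),(512.3,16.8,100,85.5)])"
```

```text
{'time': 19.717, 'joint_positions': [-0.67, 0.562, 1.916, -0.033, 0.68, -0.792], 'tool_pos': [405.315, -232.327, 5.612], 'tcp_rot': [-1.471, 1.545, -2.894], 'contact_force': [-0.692, 0.491, 0.467], 'grip_width': 59.723}
heading 8.42
[ 405.  -232.   120.     8.4] -> [-0.1143, -0.0032, -0.0001] 0.0 rows 2.7
[430.  -60.  120.    8.4] -> [-0.0017, 0.0498, -0.1665] -0.0 rows 4.2
[430.  -60.  120.   85.5] -> [0.0, 0.0, 0.0] -77.1 rows 10.8
[512.3  16.8 100.   85.5] -> [0.0174, 0.0832, 0.0765] -0.0 rows 2.7
```

{"api": "step_arm", "payload": {"targets": [[[-0.01,0,0,0],[-0.035,-0.001,0,0],[-0.06,-0.002,0,0],[-0.087,-0.003,0,0],[-0.114,-0.003,0,0]]]}}

```text
time: 20.13
tool_pos: [404.8, -231.7, 120.5]
tcp_rot: [-1.503, 1.544, -2.927]
contact_force: [-0.1, -1.3, -0.8]
grip_width: 59.9
```

{"api": "step_arm", "payload": {"targets": [[[0,0.008,-0.028,0],[-0.001,0.018,-0.06,0],[-0.001,0.028,-0.095,0],[-0.0017,0.039,-0.13,0],[-0.0017,0.0498,-0.166,0]]]}}

```text
time: 20.55
tool_pos: [429.7, -58.8, 120.6]
tcp_rot: [-1.497, 1.544, -2.922]
contact_force: [0.8, -0.3, -1.1]
grip_width: 59.9
```

{"api": "step_arm", "payload": {"targets": [[[0,0,0,-5],[0,0,0,-10],[0,0,0,-16],[0,0,0,-22],[0,0,0,-27]]]}}

```text
time: 20.97
tool_pos: [429.7, -58.5, 120.5]
tcp_rot: [-1.98, 1.544, -2.927]
contact_force: [-0.1, -1.2, -1.2]
grip_width: 59.5
```

{"api": "step_arm", "payload": {"targets": [[[0,0,0,-5],[0,0,0,-10],[0,0,0,-16],[0,0,0,-22],[0,0,0,-27]]]}}

```text
time: 21.38
tool_pos: [429.5, -58.4, 120.3]
tcp_rot: [-2.464, 1.544, -2.935]
contact_force: [-0.2, -0.2, -1.1]
grip_width: 59.8
```

{"api": "step_arm", "payload": {"targets": [[[0,0,0,-5],[0,0,0,-10],[0,0,0,-16],[0,0,0,-23],[0,0,0,-23]]]}}

```text
time: 21.8
tool_pos: [429.4, -58.4, 120.2]
tcp_rot: [-2.873, 1.544, -2.939]
contact_force: [-0.3, 0.4, -1.0]
grip_width: 60.1
```

```bash
python3 -c "
from plan import *
plan([(512.3,16.8,100,85.5)])"
```

```text
{'time': 21.8, 'joint_positions': [-0.303, 0.32, 1.895, -0.016, 0.95, -1.799], 'tool_pos': [429.442, -58.377, 120.152], 'tcp_rot': [-2.873, 1.544, -2.939], 'contact_force': [-0.318, 0.416, -1.026], 'grip_width': 60.14}
heading 86.26
[512.3  16.8 100.   85.5] -> [0.0176, 0.0806, 0.0783] 0.8 rows 2.7
```

{"api": "step_arm", "payload": {"targets": [[[0.004,0.02,0.02,0.8],[0.008,0.04,0.04,0.8],[0.013,0.06,0.06,0.8],[0.0176,0.0806,0.0783,0.8],[0.0176,0.0806,0.0783,0.8]]]}}

```text
time: 22.22
tool_pos: [514.9, 19.5, 99.0]
tcp_rot: [-2.883, 1.546, -2.964]
contact_force: [-0.6, -0.1, -0.2]
grip_width: 60.1
```

```bash
python3 -c "
from plan import *
plan([(512.3,16.8,45,85.5),(512.3,16.8,20,85.5)])"
```

```text
{'time': 22.217, 'joint_positions': [-0.106, 0.478, 1.702, -0.008, 0.986, -1.591], 'tool_pos': [514.89, 19.535, 98.953], 'tcp_rot': [-2.883, 1.546, -2.964], 'contact_force': [-0.56, -0.136, -0.205], 'grip_width': 60.104}
heading 85.35
[512.3  16.8  45.   85.5] -> [0.054, -0.0026, -0.001] -0.1 rows 1.3
[512.3  16.8  20.   85.5] -> [0.025, 0.0002, 0.0006] -0.0 rows 0.6
```

{"api": "step_arm", "payload": {"targets": [[[0.013,-0.001,-0.001,0],[0.026,-0.002,-0.001,0],[0.039,-0.0026,-0.001,0],[0.052,-0.0026,-0.001,0],[0.052,-0.0026,-0.001,0]]]}}

```text
time: 22.63
tool_pos: [510.3, 16.7, 44.8]
tcp_rot: [-2.925, 1.541, -3.01]
contact_force: [-0.1, 0.5, -1.0]
grip_width: 60.0
```

{"api": "step_arm", "payload": {"targets": [[[0,0,0,0],[0,0,0,0],[0,0,0,0],[0,0,0,0],[0,0,0,0]]]}}

```text
time: 23.05
tool_pos: [510.7, 16.7, 45.4]
tcp_rot: [-2.914, 1.542, -2.999]
contact_force: [0.2, 0.3, -0.8]
grip_width: 60.3
```

```bash
python3 -c "
from plan import *
plan([(512.3,16.8,21,85.5)])"
```

```text
{'time': 23.05, 'joint_positions': [-0.113, 0.552, 1.759, -0.01, 0.858, -1.593], 'tool_pos': [510.74, 16.662, 45.424], 'tcp_rot': [-2.914, 1.542, -2.999], 'contact_force': [0.178, 0.303, -0.784], 'grip_width': 60.306}
heading 85.15
[512.3  16.8  21.   85.5] -> [0.0244, 0.0004, 0.0022] -0.3 rows 0.6
```

{"api": "step_arm", "payload": {"targets": [[[0.004,0,0.002,-0.3],[0.01,0,0.0022,-0.3],[0.016,0.0004,0.0022,-0.3],[0.021,0.0004,0.0022,-0.3],[0.0244,0.0004,0.0022,-0.3]]]}}

```text
time: 23.47
tool_pos: [511.7, 16.8, 19.9]
tcp_rot: [-2.931, 1.54, -3.011]
contact_force: [-1.3, -0.3, 1.7]
grip_width: 59.6
```

{"api": "step_arm", "payload": {"targets": [[[0,0,0,0],[0,0,0,0],[0,0,0,0],[0,0,0,0],[0,0,0,0]]]}}

```text
time: 23.88
tool_pos: [511.7, 16.8, 20.1]
tcp_rot: [-2.93, 1.541, -3.01]
contact_force: [-0.5, -0.1, -0.7]
grip_width: 59.9
```

{"api": "step_arm", "payload": {"targets": [[[0.0005,0,0,0],[0.001,0,0,0],[0.002,0,0,0],[0.002,0,0,0],[0.002,0,0,0]]]}}

```text
time: 24.3
tool_pos: [511.6, 16.9, 18.1]
tcp_rot: [-2.932, 1.541, -3.011]
contact_force: [-1.0, -0.2, 1.5]
grip_width: 59.8
```

```bash
python3 -c "
from plan import *
st()
c,P=cap('side'); save(c[190:280,190:330],'n2.png',5)"
```

```text
{'time': 24.3, 'joint_positions': [-0.112, 0.598, 1.774, -0.01, 0.799, -1.596], 'tool_pos': [511.624, 16.855, 18.142], 'tcp_rot': [-2.932, 1.541, -3.011], 'contact_force': [-1.011, -0.227, 1.459], 'grip_width': 59.774}
```

View pics/n2.png

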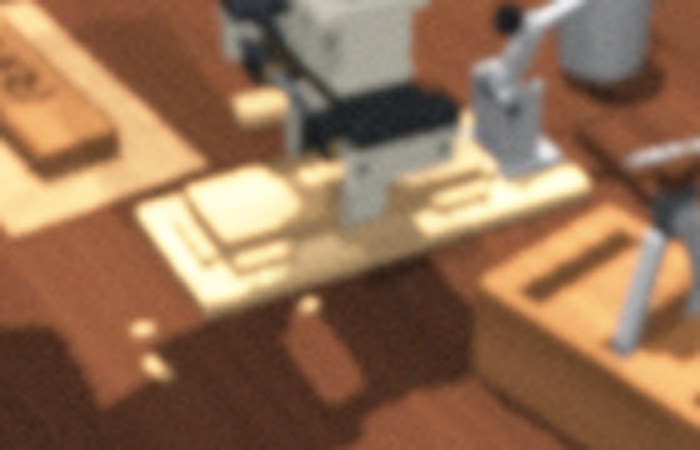

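The crop shows the blank seated between the strips around (290,210), with little force on the tool. I'll release it, back off and go to the clamp handle.

{"api": "step_arm", "payload": {"targets": [[[0,0,0,0],[0,0,0,0],[0,0,0,0],[0,0,0,0],[0,0,0,0]]], "jaw": 0}}

```text
time: 24.77
tool_pos: [511.6, 16.9, 18.1]
tcp_rot: [-2.931, 1.541, -3.011]
contact_force: [0.5, -0.3, 0.2]
grip_width: 88.3
```

{"api": "step_arm", "payload": {"targets": [[[0,0,0,0],[0,0,0,0],[0,0,0,0],[0,0,0,0],[0,0,0,0]]]}}

```text
time: 25.18
tool_pos: [511.7, 16.8, 18.1]
tcp_rot: [-2.931, 1.541, -3.011]
contact_force: [-0.7, -0.3, 0.5]
grip_width: 91.7
```

{"api": "step_arm", "payload": {"targets": [[[-0.01,0,0,0],[-0.04,0,0,0],[-0.08,0,0,0],[-0.12,0,0,0],[-0.16,0,0,0]]]}}

```text
time: 25.6
tool_pos: [516.0, 17.6, 180.5]
tcp_rot: [-2.932, 1.541, -3.012]
contact_force: [1.8, 0.1, 0.4]
grip_width: 91.8
```

{"api": "step_arm", "payload": {"targets": [[[-0.03,0,0,7],[-0.06,0,0,14],[-0.06,0,0,21],[-0.06,0,0,28],[-0.06,0,0,34]]]}}

```text
time: 26.02
tool_pos: [517.8, 17.8, 242.1]
tcp_rot: [-2.316, 1.543, -2.995]
contact_force: [0.3, -0.0, -0.6]
grip_width: 91.7
```

{"api": "step_arm", "payload": {"targets": [[[0,0,0,7],[0,0,0,14],[0,0,0,21],[0,0,0,28],[0,0,0,34]]]}}

```text
time: 26.43
tool_pos: [517.5, 17.9, 243.0]
tcp_rot: [-1.711, 1.543, -2.989]
contact_force: [-0.8, -0.1, 0.2]
grip_width: 91.8
```

{"api": "step_arm", "payload": {"targets": [[[0,0,0,7],[0,0,0,14],[0,0,0,21],[0,0,0,22],[0,0,0,22]]]}}

```text
time: 26.85
tool_pos: [517.4, 17.9, 243.5]
tcp_rot: [-1.326, 1.544, -2.986]
contact_force: [-0.3, 0.0, 0.2]
grip_width: 91.7
```

Run:
```python
from m import *
from plan import *
c,P=cap("top"); np.savez("/tmp/top5",c=c,P=P)
rect(P,(350,270,415,405),26,42,None,"blank in nest")
# clamp bar
k=np.zeros(P.shape[:2],bool);k[150:210,240:320]=1;k&=(P[...,2]>110)&(P[...,2]<175);q=P[k]
print(len(q),np.median(q,0).round(1), cv2.minAreaRect(q[:,:2].astype(np.float32)) if len(q) else 0)
plan([(709,34.5,240,-4.6),(709,34.5,135.5,-4.6)])
```

```text
blank in nest c [449.4 -17.8] size [0. 0.] longaxis deg 0.0 z [27.5 27.5 27.5] 1
216 [706.9   1.6 150.5] ((708.9703369140625, -0.6867599487304688), (82.64346313476562, 82.70301818847656), 39.04515075683594)
{'time': 26.9, 'joint_positions': [-0.109, 0.332, 1.492, -0.007, 1.344, -0.019], 'tool_pos': [517.394, 17.905, 243.371], 'tcp_rot': [-1.328, 1.543, -2.987], 'contact_force': [0.451, 0.022, -0.464], 'grip_width': 92.166}
heading -5.06
[709.   34.5 240.   -4.6] -> [-0.0019, 0.1894, -0.0334] -0.5 rows 4.6
[709.   34.5 135.5  -4.6] -> [0.1045, 0.0028, -0.0007] -0.0 rows 2.5
```

{"api": "step_arm", "payload": {"targets": [[[0,0.038,-0.007,-0.5],[0,0.076,-0.014,-0.5],[0,0.114,-0.02,-0.5],[0,0.152,-0.027,-0.5],[-0.002,0.189,-0.0334,-0.5]]]}}

```text
time: 27.32
tool_pos: [709.8, 34.8, 239.9]
tcp_rot: [-1.345, 1.543, -2.991]
contact_force: [0.3, -1.2, 0.6]
grip_width: 91.8
```

{"api": "step_arm", "payload": {"targets": [[[0.025,0.001,0,0],[0.05,0.0015,0,0],[0.075,0.002,0,0],[0.1,0.0028,0,0],[0.107,0.0028,0,0]]]}}

```text
time: 27.73
tool_pos: [707.5, 34.2, 127.8]
tcp_rot: [-1.392, 1.535, -3.036]
contact_force: [0.7, -0.9, -1.2]
grip_width: 91.8
```

{"api": "step_arm", "payload": {"targets": [[[0,0,0,0],[0,0,0,0],[0,0,0,0],[0,0,0,0],[0,0,0,0]]], "jaw": 1}}

```text
time: 28.15
tool_pos: [708.3, 34.2, 129.7]
tcp_rot: [-1.378, 1.538, -3.021]
contact_force: [0.2, 0.3, 0.3]
grip_width: 63.2
```

{"api": "step_arm", "payload": {"targets": [[[0,0,0,0],[0,0,0,0],[0,0,0,0],[0,0,0,0],[0,0,0,0]]]}}

```text
time: 28.57
tool_pos: [708.2, 34.2, 129.8]
tcp_rot: [-1.379, 1.538, -3.022]
contact_force: [0.5, 0.4, 0.5]
grip_width: 29.6
```

{"api": "step_arm", "payload": {"targets": [[[0,0,0,0],[0,0,0,0],[0,0,0,0],[0,0,0,0],[0,0,0,0]]]}}

```text
time: 28.98
tool_pos: [709.2, 34.1, 130.5]
tcp_rot: [-1.363, 1.541, -3.007]
contact_force: [4.9, -0.1, 2.2]
grip_width: 12.8
```

```bash
python3 - <<'E'
from m import *
c,P=cap("top"); np.savez("/tmp/top6",c=c,P=P)
rect(P,(350,300,415,405),26,42,None,"blank in nest")
E
python3 arc.py 633 45.5 -.09 2 0
```

```text
blank in nest c [499.9 -10.1] size [152.8   5. ] longaxis deg -3.06 z [30.1 34.3 39. ] 62
{'time': 29.033, 'joint_positions': [-0.057, 0.783, 1.022, -0.006, 1.366, 0.017], 'tool_pos': [709.159, 34.099, 130.471], 'tcp_rot': [-1.363, 1.541, -3.006], 'contact_force': [5.643, -1.074, 2.913], 'grip_width': 13.007}
r 114.26948808007963 ang 48.03893210249189
[[-0.0091, -0.0062, 0.0], [-0.0148, -0.0151, -0.0], [-0.0197, -0.0245, -0.0001], [-0.0237, -0.0343, -0.0001], [-0.0268, -0.0444, -0.0001]]
[[-0.0022, -0.0104, -0.0001], [-0.0034, -0.0209, -0.0001], [-0.0037, -0.0315, -0.0002], [-0.0031, -0.042, -0.0003], [-0.0015, -0.0525, -0.0004]]
```

```bash
python3 arc.py 631.5 41 -.09 2 0
```

```text
{'time': 29.033, 'joint_positions': [-0.057, 0.783, 1.022, -0.006, 1.366, 0.017], 'tool_pos': [709.159, 34.099, 130.471], 'tcp_rot': [-1.363, 1.541, -3.006], 'contact_force': [5.643, -1.074, 2.913], 'grip_width': 13.007}
r 118.63689606330232 ang 48.951667954714914
[[-0.0056, -0.0091, -0.0], [-0.0112, -0.0181, -0.0001], [-0.0159, -0.0276, -0.0001], [-0.0197, -0.0374, -0.0001], [-0.0227, -0.0476, -0.0002]]
[[-0.002, -0.0104, -0.0001], [-0.0031, -0.0209, -0.0001], [-0.0032, -0.0315, -0.0002], [-0.0024, -0.0421, -0.0003], [-0.0006, -0.0525, -0.0004]]
```

{"api": "step_arm", "payload": {"targets": [[[-0.0056,-0.0091,0,0],[-0.0112,-0.0181,0,0],[-0.0159,-0.0276,0,0],[-0.0197,-0.0374,0,0],[-0.0227,-0.0476,0,0]]]}}

```text
time: 29.45
tool_pos: [663.7, 37.9, 156.5]
tcp_rot: [-1.343, 1.546, -2.987]
contact_force: [5.4, 1.1, 1.3]
grip_width: 12.8
```

```bash
python3 arc.py 631.5 41 -.09 2 0
```

```text
{'time': 29.45, 'joint_positions': [-0.056, 0.67, 1.168, -0.005, 1.327, 0.019], 'tool_pos': [663.738, 37.914, 156.467], 'tcp_rot': [-1.343, 1.546, -2.987], 'contact_force': [5.396, 1.055, 1.345], 'grip_width': 12.771}
r 119.91068001470944 ang 74.3527936416129
[[-0.0, -0.0109, -0.0001], [-0.0012, -0.0214, -0.0001], [-0.0015, -0.032, -0.0002], [-0.0008, -0.0426, -0.0003], [0.0009, -0.053, -0.0004]]
[[0.0026, -0.0103, -0.0001], [0.0061, -0.0203, -0.0002], [0.0104, -0.0299, -0.0003], [0.0157, -0.0391, -0.0004], [0.0217, -0.0478, -0.0005]]
```

{"api": "step_arm", "payload": {"targets": [[[-0.0005,-0.0109,0,0],[-0.0018,-0.0214,0,0],[-0.0022,-0.032,0,0],[-0.0017,-0.0426,0,0],[-0.0002,-0.053,0,0]]]}}

```text
time: 29.87
tool_pos: [610.8, 42.5, 158.6]
tcp_rot: [-1.373, 1.548, -3.016]
contact_force: [2.4, 2.5, -0.8]
grip_width: 13.2
```

```bash
python3 arc.py 632.5 41 -.09 2 1
```

```text
{'time': 29.867, 'joint_positions': [-0.054, 0.57, 1.346, -0.004, 1.247, 0.021], 'tool_pos': [610.826, 42.453, 158.587], 'tcp_rot': [-1.373, 1.548, -3.016], 'contact_force': [2.441, 2.477, -0.817], 'grip_width': 13.244}
r 119.58047306154087 ang 100.4763296596898
[[0.0035, -0.0102, -0.0001], [0.0071, -0.0202, -0.0002], [0.0115, -0.0299, -0.0003], [0.0168, -0.0392, -0.0004], [0.0229, -0.048, -0.0005]]
[[0.0069, -0.0082, -0.0001], [0.0145, -0.0157, -0.0002], [0.0227, -0.0225, -0.0003], [0.0315, -0.0285, -0.0004], [0.0408, -0.0337, -0.0004]]
```

{"api": "step_arm", "payload": {"targets": [[[0.0035,-0.0102,0,0],[0.0071,-0.0202,0,0],[0.0115,-0.0299,0,0],[0.0168,-0.0392,0,0],[0.0229,-0.048,0,0]]]}}

```text
time: 30.28
tool_pos: [562.0, 46.6, 136.9]
tcp_rot: [-1.425, 1.549, -3.068]
contact_force: [1.4, 4.5, 1.2]
grip_width: 12.6
```

```bash
python3 arc.py 632.5 41 -.09 2 1
```

```text
{'time': 30.283, 'joint_positions': [-0.052, 0.508, 1.523, -0.003, 1.132, 0.023], 'tool_pos': [561.972, 46.648, 136.876], 'tcp_rot': [-1.425, 1.549, -3.068], 'contact_force': [1.362, 4.492, 1.226], 'grip_width': 12.616}
r 119.15707306999883 ang 126.42665301000902
[[0.0073, -0.0079, -0.0001], [0.0149, -0.0154, -0.0002], [0.0231, -0.0222, -0.0002], [0.0319, -0.0282, -0.0003], [0.0413, -0.0334, -0.0004]]
[[0.0098, -0.0043, -0.0001], [0.0199, -0.0078, -0.0001], [0.0302, -0.0103, -0.0002], [0.0408, -0.0119, -0.0002], [0.0515, -0.0125, -0.0003]]
```

{"api": "step_arm", "payload": {"targets": [[[0.0073,-0.0079,0,0],[0.0149,-0.0154,0,0],[0.0231,-0.0222,0,0],[0.0319,-0.0282,0,0],[0.0413,-0.0334,0,0]]]}}

```text
time: 30.7
tool_pos: [527.3, 49.7, 96.2]
tcp_rot: [-1.475, 1.549, -3.119]
contact_force: [2.9, 3.2, 0.6]
grip_width: 12.8
```

```bash
python3 arc.py 632.5 41 -.05 1 1
```

```text
{'time': 30.7, 'joint_positions': [-0.05, 0.502, 1.667, -0.002, 0.994, 0.024], 'tool_pos': [527.284, 49.741, 96.199], 'tcp_rot': [-1.475, 1.549, -3.119], 'contact_force': [2.867, 3.171, 0.578], 'grip_width': 12.767}
r 119.11599822314767 ang 152.39270394258548
[[0.0056, -0.0021, -0.0], [0.0111, -0.0044, -0.0001], [0.0167, -0.0063, -0.0001], [0.0224, -0.008, -0.0001], [0.0281, -0.0094, -0.0001]]
```

{"api": "step_arm", "payload": {"targets": [[[0.0056,-0.0021,0,0],[0.0111,-0.0044,0,0],[0.0167,-0.0063,0,0],[0.0224,-0.008,0,0],[0.0275,-0.0093,0,0]]]}}

```text
time: 31.12
tool_pos: [517.3, 50.6, 68.4]
tcp_rot: [-1.491, 1.549, -3.135]
contact_force: [2.4, 2.3, -0.1]
grip_width: 13.3
```

{"api": "step_arm", "payload": {"targets": [[[0.001,0,0,0],[0.002,0,0,0],[0.002,0,0,0],[0.002,0,0,0],[0.002,0,0,0]]]}}

```text
time: 31.53
tool_pos: [516.8, 50.7, 66.4]
tcp_rot: [-1.497, 1.548, -3.14]
contact_force: [-0.8, 1.7, -0.0]
grip_width: 13.1
```

{"api": "step_arm", "payload": {"targets": [[[0.001,0,0,0],[0.002,0,0,0],[0.002,0,0,0],[0.002,0,0,0],[0.002,0,0,0]]]}}

```text
time: 31.95
tool_pos: [516.7, 50.7, 65.7]
tcp_rot: [-1.492, 1.549, -3.136]
contact_force: [-4.5, 1.5, 11.6]
grip_width: 12.8
```

Contact force rose to 11.6 N at the expected height, so the foot is on the blank. I'll release, rise and take a picture.

{"api": "step_arm", "payload": {"targets": [[[0,0,0,0],[0,0,0,0],[0,0,0,0],[0,0,0,0],[0,0,0,0]]], "jaw": 0}}

```text
time: 32.37
tool_pos: [516.7, 50.6, 65.5]
tcp_rot: [-1.486, 1.548, -3.13]
contact_force: [-0.2, -0.3, -0.7]
grip_width: 41.7
```

{"api": "step_arm", "payload": {"targets": [[[0,0,0,0],[0,0,0,0],[0,0,0,0],[0,0,0,0],[0,0,0,0]]]}}

```text
time: 32.78
tool_pos: [516.6, 50.5, 65.5]
tcp_rot: [-1.485, 1.548, -3.128]
contact_force: [0.1, -0.4, 0.1]
grip_width: 75.1
```

{"api": "step_arm", "payload": {"targets": [[[-0.01,0,0,0],[-0.04,0,0,0],[-0.08,0,0,0],[-0.12,0,0,0],[-0.16,0,0,0]]]}}

```text
time: 33.2
tool_pos: [519.8, 50.6, 228.0]
tcp_rot: [-1.484, 1.548, -3.128]
contact_force: [1.1, 0.5, 0.2]
grip_width: 91.9
```

{"api": "step_arm", "payload": {"targets": [[[-0.04,0,0,0],[-0.07,0,0.02,0],[-0.08,0,0.06,0],[-0.09,0,0.1,0],[-0.09,0,0.14,0]]]}}

```text
time: 33.62
tool_pos: [511.9, -90.2, 321.9]
tcp_rot: [-1.375, 1.554, -3.017]
contact_force: [0.8, 0.0, 0.2]
grip_width: 91.7
```

{"api": "step_arm", "payload": {"targets": [[[0,0,0.03,-3],[0,0,0.06,-6],[0,0,0.09,-9],[0,0,0.12,-12],[0,0,0.14,-15]]]}}

```text
time: 34.03
tool_pos: [501.2, -232.3, 323.1]
tcp_rot: [-1.584, 1.554, -2.963]
contact_force: [0.2, -0.7, 0.4]
grip_width: 91.4
```

Run:
```python
from m import *
from plan import *
c,P=cap("top"); np.savez("/tmp/top7",c=c,P=P)
rect(P,(215,340,360,450),15,40,None,"finished")
s,Q=cap("side"); save(np.vstack([s[185:285,180:330]]),"c3.png",4)
rect(P,(440,275,572,355),50,75,None,"stand")
for i,b in enumerate([(482,295,510,340),(510,290,537,335),(537,285,565,330)]):
  try: rect(P,b,150,180,None,"cal%d"%i)
  except Exception as e: print(i,e)
plan([(576,-233.5,270,10.2),(576,-233.5,180,10.2),(576,-233.5,135,10.2)])
```

```text
finished c [398.  238.1] size [180.3  60. ] longaxis deg -87.65 z [20.9 26.5 31.5] 1037
stand c [ 568.2 -198.5] size [113.6 109.7] longaxis deg -79.54 z [58.6 65.1 70.2] 839
cal0 c [ 563.5 -232.1] size [8.6 3.6] longaxis deg 62.76 z [152.8 166.8 172.4] 6
1 attempt to get argmax of an empty sequence
2 attempt to get argmax of an empty sequence
{'time': 34.133, 'joint_positions': [-0.567, 0.351, 1.25, -0.012, 1.554, -0.754], 'tool_pos': [501.181, -232.701, 322.579], 'tcp_rot': [-1.596, 1.553, -2.979], 'contact_force': [0.678, 0.393, 0.462], 'grip_width': 92.086}
heading 10.77
[ 576.  -233.5  270.    10.2] -> [0.0513, 0.0743, 0.0148] 0.6 rows 2.2
[ 576.  -233.5  180.    10.2] -> [0.09, 0.0016, 0.0] -0.0 rows 2.2
[ 576.  -233.5  135.    10.2] -> [0.045, 0.0008, 0.0] -0.0 rows 1.1
```

View pics/c3.png

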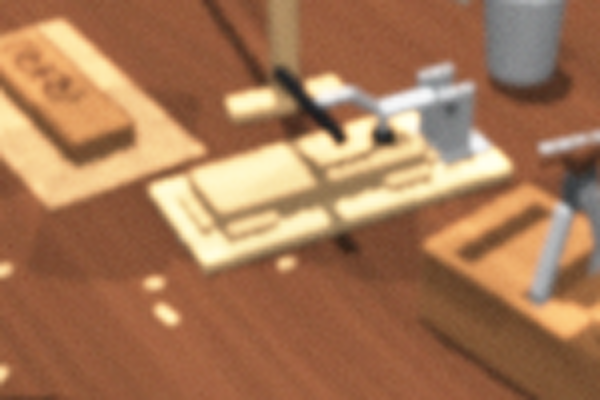

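The crop shows the clamp down with its foot (385,130) on the blank, which is square in the nest, and the carved panel on the mat. Now the first calliper.

{"api": "step_arm", "payload": {"targets": [[[0.013,0.019,0.004,0.6],[0.026,0.038,0.008,0.6],[0.039,0.057,0.012,0.6],[0.0513,0.0743,0.0148,0.6],[0.0513,0.0743,0.0148,0.6]]]}}

```text
time: 34.55
tool_pos: [577.3, -231.6, 266.9]
tcp_rot: [-1.751, 1.55, 3.14]
contact_force: [-1.3, 1.0, -0.5]
grip_width: 92.0
```

{"api": "step_arm", "payload": {"targets": [[[0.018,0,0,0],[0.036,0.001,0,0],[0.054,0.001,0,0],[0.07,0.0012,0,0],[0.07,0.0012,0,0]]]}}

```text
time: 34.97
tool_pos: [575.2, -229.7, 194.5]
tcp_rot: [-1.861, 1.545, 3.03]
contact_force: [0.4, -0.6, -0.4]
grip_width: 91.9
```

```bash
python3 -c "
from plan import *
plan([(575.6,-233.6,130,10.3)])
s,Q=cap('side'); save(s[150:310,270:410],'g1.png',4)"
```

```text
{'time': 34.967, 'joint_positions': [-0.499, 0.556, 1.269, -0.01, 1.341, -0.674], 'tool_pos': [575.232, -229.72, 194.55], 'tcp_rot': [-1.861, 1.545, 3.03], 'contact_force': [0.37, -0.586, -0.414], 'grip_width': 91.88}
heading 10.23
[ 575.6 -233.6  130.    10.3] -> [0.0645, 0.0013, 0.0044] -0.1 rows 1.6
```

View pics/g1.png

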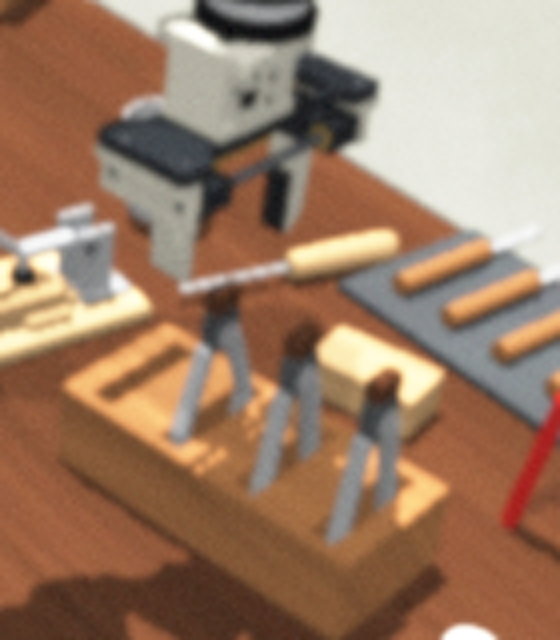

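{"api": "step_arm", "payload": {"targets": [[[0,0.0005,0.004,0],[0.013,0.0005,0.0046,0],[0.026,0.001,0.0046,0],[0.036,0.001,0.0046,0],[0.036,0.001,0.0046,0]]]}}

```text
time: 35.43
tool_pos: [576.4, -234.3, 159.6]
tcp_rot: [-1.849, 1.546, 3.042]
contact_force: [-0.1, 0.6, 0.1]
grip_width: 91.7
```

{"api": "step_arm", "payload": {"targets": [[[0,0,0,0],[0,0,0,0],[0,0,0,0],[0,0,0,0],[0,0,0,0]]]}}

```text
time: 35.85
tool_pos: [576.6, -234.4, 160.2]
tcp_rot: [-1.835, 1.546, 3.056]
contact_force: [0.7, -0.2, -0.2]
grip_width: 91.6
```

```bash
python3 -c "
from plan import *
plan([(575.6,-233.6,130,10.3)])"
```

```text
{'time': 35.85, 'joint_positions': [-0.504, 0.588, 1.31, -0.01, 1.266, -0.679], 'tool_pos': [576.632, -234.416, 160.229], 'tcp_rot': [-1.835, 1.546, 3.056], 'contact_force': [0.747, -0.202, -0.246], 'grip_width': 91.569}
heading 10.21
[ 575.6 -233.6  130.    10.3] -> [0.0302, -0.0002, -0.0008] -0.1 rows 0.7
```

{"api": "step_arm", "payload": {"targets": [[[0.008,0,-0.0008,0],[0.016,0,-0.0008,0],[0.024,0,-0.0008,0],[0.03,0,-0.0008,0],[0.03,0,-0.0008,0]]]}}

```text
time: 36.27
tool_pos: [574.8, -233.0, 128.0]
tcp_rot: [-1.888, 1.543, 3.002]
contact_force: [0.3, 0.6, -0.4]
grip_width: 91.7
```

{"api": "step_arm", "payload": {"targets": [[[0,0,0,0],[0,0,0,0],[0,0,0,0],[0,0,0,0],[0,0,0,0]]], "jaw": 1}}

```text
time: 36.68
tool_pos: [574.9, -233.2, 128.3]
tcp_rot: [-1.879, 1.544, 3.012]
contact_force: [0.0, 0.0, 0.4]
grip_width: 63.0
```

{"api": "step_arm", "payload": {"targets": [[[0,0,0,0],[0,0,0,0],[0,0,0,0],[0,0,0,0],[0,0,0,0]]]}}

```text
time: 37.1
tool_pos: [574.9, -233.2, 128.5]
tcp_rot: [-1.872, 1.544, 3.018]
contact_force: [1.8, 0.6, 6.1]
grip_width: 29.5
```

{"api": "step_arm", "payload": {"targets": [[[0,0,0,0],[0,0,0,0],[0,0,0,0],[0,0,0,0],[0,0,0,0]]]}}

```text
time: 37.52
tool_pos: [575.2, -233.4, 129.0]
tcp_rot: [-1.857, 1.545, 3.033]
contact_force: [0.6, -0.1, 6.2]
grip_width: 25.9
```

```bash
python3 -c "
from plan import *
b=lambda s:(591.8+s*.175,286+s*.985)
x,y=b(30)
plan([(576,-233.6,230,10.3),(576,-233.6,320,10.3),(600,0,320,10.3),(600,0,320,-10.1),(x,y,310,-10.1)])"
```

```text
{'time': 37.517, 'joint_positions': [-0.504, 0.615, 1.353, -0.011, 1.198, -0.678], 'tool_pos': [575.198, -233.405, 129.027], 'tcp_rot': [-1.857, 1.545, 3.033], 'contact_force': [0.56, -0.102, 6.174], 'grip_width': 25.944}
heading 10.21
[ 576.  -233.6  230.    10.3] -> [-0.101, -0.0018, -0.0004] -0.1 rows 2.4
[ 576.  -233.6  320.    10.3] -> [-0.09, -0.0022, -0.0007] -0.0 rows 2.2
[600.    0.  320.   10.3] -> [0.0, 0.0654, -0.2256] -0.0 rows 5.6
[600.    0.  320.  -10.1] -> [0.0, 0.0, 0.0] 20.4 rows 2.8
[597.  315.6 310.  -10.1] -> [0.011, -0.058, -0.3102] -0.0 rows 7.6
```

{"api": "step_arm", "payload": {"targets": [[[-0.015,0,0,0],[-0.035,-0.0006,0,0],[-0.055,-0.001,0,0],[-0.078,-0.0014,0,0],[-0.101,-0.0018,0,0]]]}}

```text
time: 37.93
tool_pos: [575.5, -233.7, 229.7]
tcp_rot: [-1.895, 1.542, 2.995]
contact_force: [0.1, -0.2, -0.7]
grip_width: 26.0
```

{"api": "step_arm", "payload": {"targets": [[[-0.02,0,0,0],[-0.04,-0.001,0,0],[-0.06,-0.001,0,0],[-0.078,-0.0014,0,0],[-0.09,-0.0022,0,0]]]}}

```text
time: 38.35
tool_pos: [576.0, -234.4, 320.8]
tcp_rot: [-1.893, 1.543, 2.998]
contact_force: [-0.0, -0.9, -1.3]
grip_width: 26.0
```

{"api": "step_arm", "payload": {"targets": [[[0,0.007,-0.025,0],[0,0.016,-0.055,0],[0,0.025,-0.085,0],[0,0.033,-0.115,0],[0,0.041,-0.14,0]]]}}

```text
time: 38.77
tool_pos: [591.2, -87.2, 320.0]
tcp_rot: [-1.92, 1.541, 2.971]
contact_force: [-0.4, 0.2, -2.1]
grip_width: 25.7
```

{"api": "step_arm", "payload": {"targets": [[[0,0.006,-0.02,4],[0,0.012,-0.04,8],[0,0.017,-0.06,12],[0,0.024,-0.086,16],[0,0.024,-0.086,20]]]}}

```text
time: 39.18
tool_pos: [599.2, 6.4, 319.2]
tcp_rot: [-1.64, 1.538, 2.903]
contact_force: [0.1, -0.9, -0.7]
grip_width: 25.8
```

```bash
python3 -c "
from plan import *
plan([(597,315.6,315,-10.1)])
s,Q=cap('side'); save(s,'g2.png',1.3)"
```

```text
{'time': 39.183, 'joint_positions': [-0.119, 0.459, 1.094, 0.004, 1.621, 0.05], 'tool_pos': [599.226, 6.35, 319.197], 'tcp_rot': [-1.64, 1.538, 2.903], 'contact_force': [0.075, -0.888, -0.657], 'grip_width': 25.788}
heading -9.71
[597.  315.6 315.  -10.1] -> [0.0066, -0.0542, -0.3044] 0.4 rows 7.4
```

View pics/g2.png

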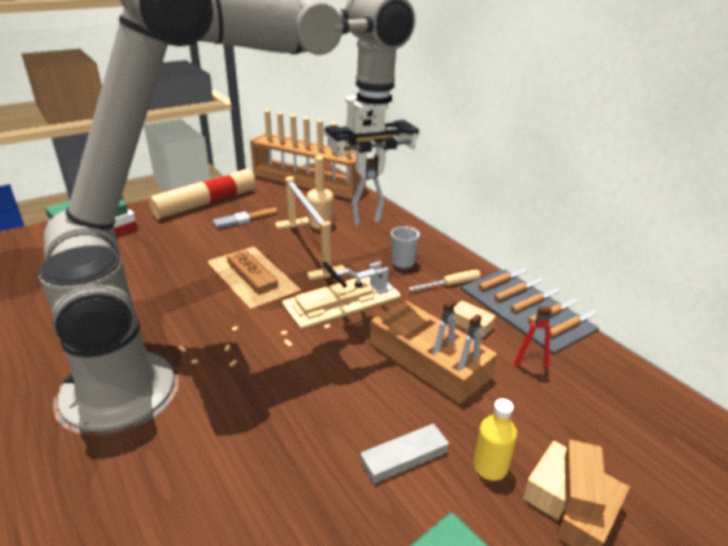

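{"api": "step_arm", "payload": {"targets": [[[0.001,-0.004,-0.025,0.4],[0.002,-0.01,-0.055,0.4],[0.003,-0.016,-0.09,0.4],[0.004,-0.022,-0.125,0.4],[0.005,-0.028,-0.16,0.4]]]}}

```text
time: 39.65
tool_pos: [599.0, 167.5, 314.3]
tcp_rot: [-1.555, 1.537, 2.977]
contact_force: [0.2, -0.3, -1.4]
grip_width: 25.8
```

{"api": "step_arm", "payload": {"targets": [[[0.001,-0.006,-0.035,0],[0.001,-0.012,-0.07,0],[0.001,-0.018,-0.1,0],[0.0016,-0.023,-0.125,0],[0.0016,-0.026,-0.144,0]]]}}

```text
time: 40.07
tool_pos: [598.8, 315.8, 312.1]
tcp_rot: [-1.534, 1.535, 3.001]
contact_force: [0.5, 0.6, -1.7]
grip_width: 25.8
```

{"api": "step_arm", "payload": {"targets": [[[0,0,0,0],[0,0,0,0],[0,0,0,0],[0,0,0,0],[0,0,0,0]]]}}

```text
time: 40.48
tool_pos: [599.2, 314.3, 312.2]
tcp_rot: [-1.526, 1.535, 3.007]
contact_force: [0.0, -0.3, -1.0]
grip_width: 25.9
```

```bash
cat > rail.py <<'E'
from plan import *
import sys
# feet of the held calliper and the bar, seen from the side camera; rail frame x = across bar
c,P=cap("side"); s,Q=cap("top")
e=np.array([np.cos(np.radians(-10.1)),np.sin(np.radians(-10.1))]); n=np.array([-e[1],e[0]])
for nm,X in(("side",P),("top",Q)):
    q=X.reshape(-1,3); q=q[np.isfinite(q).all(1)]
    u=(q[:,:2]-[591.8,286])@e; v=(q[:,:2]-[591.8,286])@n
    b=(abs(u)<20)&(abs(v)<120)&(q[:,2]>132)&(q[:,2]<152)
    if b.sum(): print(nm,"bar u",np.percentile(u[b],[5,50,95]).round(1),"slope",np.degrees(np.polyfit(v[b],u[b],1)[0]).round(2),b.sum())
    for z in(float(sys.argv[1]),float(sys.argv[1])+50):
        l=(abs(u)<60)&(abs(v)<140)&(abs(q[:,2]-z)<12)
        for sg in(-1,1):
            k=l&(u*sg>5)
            if k.sum()>3: print(nm,"leg z~",z,"u",np.percentile(u[k],[10,50,90]).round(1),"v",np.median(v[k]).round(1),k.sum())
o=bot.get_obs(); t=np.array(o["tool_pos"][:2])-[591.8,286]; print("tcp u,v",t@e,t@n)
E
python3 rail.py 220; python3 -c "
from plan import *
plan([(597,315.6,315,-10.1),(597,315.6,154,-10.1)])"
```

```text
side bar u [-10.7  -7.3   0.1] slope 0.17 140
side leg z~ 220.0 u [-36.  -33.9 -28.7] v 24.5 20
side leg z~ 220.0 u [21.3 24.6 27.8] v 24.5 22
side leg z~ 270.0 u [-35.7 -30.5 -23.3] v 24.2 29
side leg z~ 270.0 u [20.8 25.3 29.8] v 24.9 19
top bar u [-7.1 -0.7  5.7] slope 0.43 241
top leg z~ 220.0 u [23.5 26.2 31.4] v 24.1 18
top leg z~ 270.0 u [26.8 31.3 35.1] v 22.8 10
tcp u,v 2.098465273479383 29.544588420047624
{'time': 40.583, 'joint_positions': [0.362, 0.632, 0.819, 0.017, 1.721, 0.544], 'tool_pos': [599.047, 314.719, 312.357], 'tcp_rot': [-1.534, 1.535, 2.999], 'contact_force': [0.38, -0.553, -2.103], 'grip_width': 26.141}
heading -10.27
[597.  315.6 315.  -10.1] -> [-0.0026, -0.0023, -0.0005] -0.2 rows 0.1
[597.  315.6 154.  -10.1] -> [0.1609, 0.0057, -0.0002] -0.0 rows 3.9
```

{"api": "step_arm", "payload": {"targets": [[[0.025,-0.001,-0.0005,0],[0.05,-0.0005,-0.0005,0],[0.075,0.0005,-0.0005,0],[0.1,0.001,-0.0005,0],[0.115,0.0018,-0.0005,0]]]}}

```text
time: 41.0
tool_pos: [596.0, 314.5, 194.6]
tcp_rot: [-1.488, 1.532, 3.045]
contact_force: [0.4, 0.3, -1.2]
grip_width: 25.9
```

{"api": "step_arm", "payload": {"targets": [[[0,0,0,0],[0,0,0,0],[0,0,0,0],[0,0,0,0],[0,0,0,0]]]}}

```text
time: 41.42
tool_pos: [596.6, 314.6, 196.4]
tcp_rot: [-1.526, 1.535, 3.007]
contact_force: [0.0, -0.3, -1.5]
grip_width: 25.9
```

```bash
python3 -c "
from plan import *
plan([(596.75,315.6,175,-10.1),(596.75,315.6,155,-10.1)])"
```

```text
{'time': 41.417, 'joint_positions': [0.364, 0.665, 1.067, 0.017, 1.441, 0.541], 'tool_pos': [596.643, 314.642, 196.356], 'tcp_rot': [-1.526, 1.535, 3.007], 'contact_force': [0.003, -0.329, -1.485], 'grip_width': 25.895}
heading -10.31
[596.8 315.6 175.  -10.1] -> [0.0213, 0.0007, -0.001] -0.2 rows 0.5
[596.8 315.6 155.  -10.1] -> [0.02, 0.0007, -0.0] -0.0 rows 0.5
```

{"api": "step_arm", "payload": {"targets": [[[0.008,0.0004,-0.001,0],[0.016,0.0006,-0.001,0],[0.024,0.0009,-0.001,0],[0.032,0.0011,-0.001,0],[0.037,0.0013,-0.001,0]]]}}

```text
time: 41.83
tool_pos: [596.1, 315.4, 157.3]
tcp_rot: [-1.494, 1.533, 3.039]
contact_force: [-0.3, -0.3, -1.9]
grip_width: 25.6
```

{"api": "step_arm", "payload": {"targets": [[[0.001,0,0,0],[0.003,0,0,0],[0.005,0,0,0],[0.005,0,0,0],[0.005,0,0,0]]]}}

```text
time: 42.25
tool_pos: [596.1, 315.4, 153.1]
tcp_rot: [-1.506, 1.534, 3.027]
contact_force: [-1.2, -0.4, 1.0]
grip_width: 26.0
```

Contact comes at 153 mm as computed, so the crotch is on the bar. Releasing.

{"api": "step_arm", "payload": {"targets": [[[0,0,0,0],[0,0,0,0],[0,0,0,0],[0,0,0,0],[0,0,0,0]]], "jaw": 0.2}}

```text
time: 42.67
tool_pos: [596.2, 315.5, 153.1]
tcp_rot: [-1.506, 1.534, 3.027]
contact_force: [-0.2, -0.2, -1.0]
grip_width: 54.5
```

{"api": "step_arm", "payload": {"targets": [[[0,0,0,0],[0,0,0,0],[0,0,0,0],[0,0,0,0],[0,0,0,0]]]}}

```text
time: 43.08
tool_pos: [596.1, 315.5, 153.0]
tcp_rot: [-1.507, 1.534, 3.026]
contact_force: [0.0, -0.6, -0.1]
grip_width: 73.5
```

{"api": "step_arm", "payload": {"targets": [[[-0.01,0,0,0],[-0.03,-0.0005,0,0],[-0.06,-0.002,0,0],[-0.09,-0.003,0,0],[-0.12,-0.004,0,0]]]}}

```text
time: 43.5
tool_pos: [596.4, 315.6, 275.3]
tcp_rot: [-1.512, 1.534, 3.021]
contact_force: [1.3, 0.6, -0.5]
grip_width: 73.2
```

{"api": "step_arm", "payload": {"targets": [[[0,0.005,0.03,0],[0,0.01,0.07,0],[0,0.015,0.11,0],[0,0.022,0.15,0],[0,0.03,0.19,0]]]}}

```text
time: 43.92
tool_pos: [591.5, 121.8, 275.8]
tcp_rot: [-1.518, 1.535, 3.015]
contact_force: [0.8, -0.7, 0.4]
grip_width: 73.5
```

```bash
python3 -c "
from plan import *
s,Q=cap('side'); save(s[90:210,180:330],'r1.png',4)
plan([(586.7,-297,300,10.3),(586.7,-297,190,10.3)])"
```

```text
{'time': 43.967, 'joint_positions': [0.062, 0.482, 1.171, 0.002, 1.523, 0.247], 'tool_pos': [592.274, 114.014, 275.877], 'tcp_rot': [-1.383, 1.536, -3.139], 'contact_force': [3.21, -3.368, 0.283], 'grip_width': 73.35}
heading -10.6
[ 586.7 -297.   300.    10.3] -> [-0.0239, 0.0693, 0.4052] -20.9 rows 9.9
[ 586.7 -297.   190.    10.3] -> [0.1099, 0.0038, 0.0007] -0.0 rows 2.6
```

View pics/r1.png

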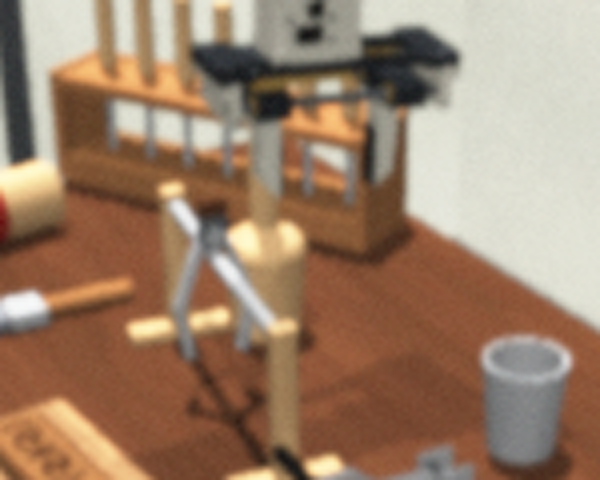

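The crop shows the first calliper astride the bar near (210,245), one leg on each side. On to the second.

{"api": "step_arm", "payload": {"targets": [[[-0.005,0.005,0.03,-3],[-0.01,0.012,0.07,-6],[-0.015,0.019,0.11,-9],[-0.02,0.026,0.15,-12],[-0.024,0.033,0.19,-15]]]}}

```text
time: 44.38
tool_pos: [590.5, -80.5, 301.4]
tcp_rot: [-1.636, 1.537, -3.128]
contact_force: [0.2, 0.1, -0.4]
grip_width: 73.4
```

{"api": "step_arm", "payload": {"targets": [[[0,0.0,0.03,-2],[0,0,0.07,-4],[0,0,0.11,-6],[0,0,0.15,-6],[0,0,0.19,-6]]]}}

```text
time: 44.8
tool_pos: [605.5, -271.6, 302.2]
tcp_rot: [-1.724, 1.538, -3.111]
contact_force: [0.9, -0.4, -0.0]
grip_width: 73.5
```

{"api": "step_arm", "payload": {"targets": [[[0,0,0,0],[0,0,0,0],[0,0,0,0],[0,0,0,0],[0,0,0,0]]]}}

```text
time: 45.22
tool_pos: [605.8, -269.9, 302.9]
tcp_rot: [-1.72, 1.539, -3.104]
contact_force: [0.5, 0.7, -0.1]
grip_width: 73.4
```

```bash
python3 -c "
from plan import *
plan([(586.7,-297,195,10.3)])"
```

```text
{'time': 45.217, 'joint_positions': [-0.526, 0.601, 0.9, -0.017, 1.668, -0.714], 'tool_pos': [605.829, -269.931, 302.911], 'tcp_rot': [-1.72, 1.539, -3.104], 'contact_force': [0.527, 0.713, -0.089], 'grip_width': 73.446}
heading 10.69
[ 586.7 -297.   195.    10.3] -> [0.1085, -0.0204, 0.0236] 0.4 rows 2.7
```

{"api": "step_arm", "payload": {"targets": [[[0,-0.008,0.012,0.4],[0.01,-0.018,0.0236,0.4],[0.045,-0.0204,0.0236,0.4],[0.08,-0.0204,0.0236,0.4],[0.108,-0.0204,0.0236,0.4]]]}}

```text
time: 45.63
tool_pos: [585.7, -297.0, 193.9]
tcp_rot: [-1.719, 1.538, -3.11]
contact_force: [0.5, 0.8, -0.5]
grip_width: 73.5
```

{"api": "step_arm", "payload": {"targets": [[[0,0,0,0],[0,0,0,0],[0,0,0,0],[0,0,0,0],[0,0,0,0]]]}}

```text
time: 46.05
tool_pos: [586.6, -297.5, 196.3]
tcp_rot: [-1.636, 1.542, -3.027]
contact_force: [0.9, 0.3, 0.2]
grip_width: 73.6
```

```bash
python3 -c "
from plan import *
plan([(586.7,-297.2,170,10.3),(586.7,-297.2,133,10.3)])"
```

```text
{'time': 46.05, 'joint_positions': [-0.577, 0.628, 1.135, -0.019, 1.401, -0.753], 'tool_pos': [586.64, -297.455, 196.342], 'tcp_rot': [-1.636, 1.542, -3.027], 'contact_force': [0.899, 0.318, 0.163], 'grip_width': 73.632}
heading 10.3
[ 586.7 -297.2  170.    10.3] -> [0.0263, 0.0009, -0.0002] -0.0 rows 0.6
[ 586.7 -297.2  133.    10.3] -> [0.037, 0.0011, 0.0001] -0.0 rows 0.9
```

{"api": "step_arm", "payload": {"targets": [[[0.015,0.0005,0,0],[0.03,0.001,0,0],[0.045,0.0015,0,0],[0.061,0.002,0,0],[0.061,0.002,0,0]]]}}

```text
time: 46.47
tool_pos: [586.0, -296.7, 133.2]
tcp_rot: [-1.71, 1.539, -3.1]
contact_force: [-0.3, 0.5, -0.9]
grip_width: 73.5
```

{"api": "step_arm", "payload": {"targets": [[[0,0,0,0],[0,0,0,0],[0,0,0,0],[0,0,0,0],[0,0,0,0]]], "jaw": 1}}

```text
time: 46.88
tool_pos: [586.3, -296.9, 134.2]
tcp_rot: [-1.679, 1.54, -3.07]
contact_force: [-0.1, 0.4, 0.4]
grip_width: 45.0
```

{"api": "step_arm", "payload": {"targets": [[[0,0,0,0],[0,0,0,0],[0,0,0,0],[0,0,0,0],[0,0,0,0]]]}}

```text
time: 47.3
tool_pos: [586.7, -297.0, 134.7]
tcp_rot: [-1.661, 1.541, -3.052]
contact_force: [1.3, 0.8, 2.1]
grip_width: 26.0
```

{"api": "step_arm", "payload": {"targets": [[[0,0,0,0],[0,0,0,0],[0,0,0,0],[0,0,0,0],[0,0,0,0]]]}}

```text
time: 47.72
tool_pos: [586.7, -297.0, 134.7]
tcp_rot: [-1.662, 1.541, -3.053]
contact_force: [0.3, 0.4, 1.3]
grip_width: 25.5
```

```bash
python3 -c "
from plan import *
b=lambda s:(591.8+s*.175,286+s*.985)
x,y=b(-25)
plan([(586.7,-297.2,230,10.3),(586.7,-297.2,325,10.3),(600,-100,325,10.3),(600,20,325,-10.1),(x,y,320,-10.1)])"
```

```text
{'time': 47.717, 'joint_positions': [-0.576, 0.675, 1.221, -0.019, 1.269, -0.75], 'tool_pos': [586.736, -296.971, 134.718], 'tcp_rot': [-1.662, 1.541, -3.053], 'contact_force': [0.278, 0.395, 1.327], 'grip_width': 25.471}
heading 10.31
[ 586.7 -297.2  230.    10.3] -> [-0.0952, -0.0029, -0.0] 0.0 rows 2.3
[ 586.7 -297.2  325.    10.3] -> [-0.095, -0.0028, -0.0003] -0.0 rows 2.3
[ 600.  -100.   325.    10.3] -> [-0.0009, 0.0483, -0.1916] -0.0 rows 4.7
[600.   20.  325.  -10.1] -> [-0.0003, 0.0214, -0.1181] 20.4 rows 2.9
[587.4 261.4 320.  -10.1] -> [0.0047, -0.0546, -0.2355] -0.0 rows 5.8
```

{"api": "step_arm", "payload": {"targets": [[[-0.015,0,0,0],[-0.035,-0.001,0,0],[-0.055,-0.0015,0,0],[-0.075,-0.002,0,0],[-0.095,-0.0029,0,0]]]}}

```text
time: 48.13
tool_pos: [586.1, -297.1, 229.8]
tcp_rot: [-1.695, 1.539, -3.086]
contact_force: [-0.1, -0.2, -1.5]
grip_width: 25.9
```

{"api": "step_arm", "payload": {"targets": [[[-0.02,0,0,0],[-0.04,-0.001,0,0],[-0.06,-0.0015,0,0],[-0.08,-0.002,0,0],[-0.095,-0.0029,0,0]]]}}

```text
time: 48.55
tool_pos: [586.1, -297.4, 325.9]
tcp_rot: [-1.69, 1.539, -3.081]
contact_force: [0.6, 0.7, -1.9]
grip_width: 25.8
```

{"api": "step_arm", "payload": {"targets": [[[0,0.006,-0.025,0],[0,0.014,-0.06,0],[0,0.024,-0.1,0],[0,0.035,-0.145,0],[0,0.048,-0.19,0]]]}}

```text
time: 48.97
tool_pos: [597.5, -110.2, 324.5]
tcp_rot: [-1.704, 1.537, -3.096]
contact_force: [1.7, 0.3, -1.7]
grip_width: 26.1
```

{"api": "step_arm", "payload": {"targets": [[[0,0.006,-0.03,4],[0,0.012,-0.06,8],[0,0.017,-0.09,12],[0,0.0214,-0.118,16],[0,0.0214,-0.118,20.4]]]}}

```text
time: 49.38
tool_pos: [596.8, 15.0, 323.8]
tcp_rot: [-1.412, 1.535, 3.124]
contact_force: [-0.2, -0.7, -1.5]
grip_width: 25.8
```

```bash
python3 -c "
from plan import *
plan([(587.2,261.4,320,-10.1)])"
```

```text
{'time': 49.383, 'joint_positions': [-0.102, 0.456, 1.087, -0.003, 1.634, 0.074], 'tool_pos': [596.803, 14.993, 323.751], 'tcp_rot': [-1.412, 1.535, 3.124], 'contact_force': [-0.226, -0.708, -1.487], 'grip_width': 25.82}
heading -10.07
[587.2 261.4 320.  -10.1] -> [0.0042, -0.0524, -0.241] 0.0 rows 5.9
```

{"api": "step_arm", "payload": {"targets": [[[0.001,-0.006,-0.03,0],[0.001,-0.014,-0.065,0],[0.002,-0.022,-0.1,0],[0.002,-0.028,-0.13,0],[0.003,-0.035,-0.16,0]]]}}

```text
time: 49.8
tool_pos: [589.6, 180.1, 320.4]
tcp_rot: [-1.394, 1.533, -3.14]
contact_force: [0.5, -0.3, -1.5]
grip_width: 25.8
```

{"api": "step_arm", "payload": {"targets": [[[0.001,-0.006,-0.03,0],[0.001,-0.012,-0.055,0],[0.001,-0.0175,-0.081,0],[0.001,-0.0175,-0.081,0],[0.001,-0.0175,-0.081,0]]]}}

```text
time: 50.22
tool_pos: [585.9, 264.0, 318.4]
tcp_rot: [-1.367, 1.532, -3.111]
contact_force: [-0.0, -0.4, -1.7]
grip_width: 25.8
```

{"api": "step_arm", "payload": {"targets": [[[0,0,0,0],[0,0,0,0],[0,0,0,0],[0,0,0,0],[0,0,0,0]]]}}

```text
time: 50.63
tool_pos: [586.1, 263.2, 318.5]
tcp_rot: [-1.364, 1.532, -3.109]
contact_force: [0.2, 0.6, -2.0]
grip_width: 26.1
```

```bash
python3 rail.py 220;python3 -c "
from plan import *
plan([(587.2,261.4,200,-10.1)])"
```

```text
side bar u [-15.4  -7.5  13.2] slope 0.31 144
side leg z~ 220.0 u [-41.9 -38.4 -33.3] v -29.6 23
side leg z~ 220.0 u [16.8 19.7 24.5] v -29.5 22
side leg z~ 270.0 u [-30.8 -27.3 -22.6] v -28.9 28
side leg z~ 270.0 u [10.3 14.8 17.7] v -28.4 23
top bar u [-6.9 -1.   5.5] slope 0.47 163
top leg z~ 220.0 u [23.  26.5 29.9] v -31.7 9
top leg z~ 270.0 u [15.8 18.8 22.2] v -30.8 7
tcp u,v -1.7374433730826728 -23.145619194429674
{'time': 50.733, 'joint_positions': [0.298, 0.557, 0.935, 0.01, 1.688, 0.473], 'tool_pos': [586.031, 263.518, 318.488], 'tcp_rot': [-1.366, 1.532, -3.111], 'contact_force': [-0.71, -0.301, -0.984], 'grip_width': 25.804}
heading -9.97
[587.2 261.4 200.  -10.1] -> [0.1184, 0.0061, 0.0009] 0.1 rows 2.8
```

{"api": "step_arm", "payload": {"targets": [[[0.025,0.001,0.0008,0],[0.05,0.0025,0.0008,0],[0.075,0.0035,0.0008,0],[0.1,0.0045,0.0008,0],[0.118,0.0053,0.0008,0]]]}}

```text
time: 51.15
tool_pos: [585.8, 261.2, 198.1]
tcp_rot: [-1.35, 1.529, -3.095]
contact_force: [-0.4, -0.4, -2.7]
grip_width: 26.1
```

{"api": "step_arm", "payload": {"targets": [[[0,0,0,0],[0,0,0,0],[0,0,0,0],[0,0,0,0],[0,0,0,0]]]}}

```text
time: 51.57
tool_pos: [586.5, 261.5, 199.8]
tcp_rot: [-1.37, 1.532, -3.114]
contact_force: [-0.5, 1.0, -0.9]
grip_width: 25.8
```

```bash
python3 -c "
from plan import *
plan([(586.6,261.4,180,-10.1),(586.6,261.4,160,-10.1)])"
```

```text
{'time': 51.567, 'joint_positions': [0.295, 0.602, 1.173, 0.01, 1.404, 0.467], 'tool_pos': [586.48, 261.46, 199.832], 'tcp_rot': [-1.37, 1.532, -3.114], 'contact_force': [-0.468, 0.973, -0.922], 'grip_width': 25.76}
heading -9.98
[586.6 261.4 180.  -10.1] -> [0.0198, 0.0009, -0.0001] 0.1 rows 0.5
[586.6 261.4 160.  -10.1] -> [0.02, 0.0008, -0.0002] -0.0 rows 0.5
```

{"api": "step_arm", "payload": {"targets": [[[0.007,0.0003,0,0],[0.014,0.0006,0,0],[0.021,0.0009,0,0],[0.028,0.0012,0,0],[0.034,0.0014,0,0]]]}}

```text
time: 51.98
tool_pos: [586.2, 261.1, 164.5]
tcp_rot: [-1.361, 1.531, -3.105]
contact_force: [-0.3, -0.1, -1.6]
grip_width: 26.0
```

{"api": "step_arm", "payload": {"targets": [[[0.002,0,0,0],[0.004,0,0,0],[0.006,0,0,0],[0.006,0,0,0],[0.006,0,0,0]]]}}

```text
time: 52.4
tool_pos: [585.8, 261.0, 160.0]
tcp_rot: [-1.363, 1.532, -3.108]
contact_force: [-3.4, -1.3, 5.8]
grip_width: 25.9
```

{"api": "step_arm", "payload": {"targets": [[[0.0005,0,0,0],[0.001,0,0,0],[0.001,0,0,0],[0.001,0,0,0],[0.001,0,0,0]]]}}

```text
time: 52.82
tool_pos: [586.1, 261.1, 160.1]
tcp_rot: [-1.375, 1.533, -3.12]
contact_force: [-1.4, -0.7, 4.9]
grip_width: 25.8
```

{"api": "step_arm", "payload": {"targets": [[[0,0,0,0],[0,0,0,0],[0,0,0,0],[0,0,0,0],[0,0,0,0]]], "jaw": 0.2}}

```text
time: 53.23
tool_pos: [586.1, 261.2, 159.8]
tcp_rot: [-1.372, 1.533, -3.117]
contact_force: [-0.8, -0.6, -0.0]
grip_width: 54.6
```

{"api": "step_arm", "payload": {"targets": [[[0,0,0,0],[0,0,0,0],[0,0,0,0],[0,0,0,0],[0,0,0,0]]]}}

```text
time: 53.65
tool_pos: [586.1, 261.1, 159.8]
tcp_rot: [-1.372, 1.533, -3.117]
contact_force: [-0.2, 0.1, -0.2]
grip_width: 73.4
```

{"api": "step_arm", "payload": {"targets": [[[-0.01,0,0,0],[-0.03,-0.0005,0,0],[-0.06,-0.002,0,0],[-0.09,-0.003,0,0],[-0.12,-0.005,0,0]]]}}

```text
time: 54.07
tool_pos: [585.6, 262.0, 282.0]
tcp_rot: [-1.374, 1.533, -3.119]
contact_force: [0.9, 0.5, 0.7]
grip_width: 73.6
```

{"api": "step_arm", "payload": {"targets": [[[-0.005,0.005,0.03,-3],[-0.01,0.012,0.07,-6],[-0.015,0.019,0.11,-9],[-0.02,0.026,0.15,-12],[-0.024,0.033,0.19,-15]]]}}

```text
time: 54.48
tool_pos: [585.8, 67.6, 307.7]
tcp_rot: [-1.637, 1.535, -3.116]
contact_force: [0.9, -0.8, 0.4]
grip_width: 73.4
```

{"api": "step_arm", "payload": {"targets": [[[0,0.0,0.03,-2],[0,0,0.07,-4],[0,0,0.11,-6],[0,0,0.15,-6],[0,0,0.19,-6]]]}}

```text
time: 54.9
tool_pos: [602.9, -123.5, 308.5]
tcp_rot: [-1.73, 1.536, -3.105]
contact_force: [1.8, -0.3, 0.1]
grip_width: 73.1
```

```bash
cat > hang.py <<'E'
from plan import *
c,P=cap("side"); s,Q=cap("top")
e=np.array([np.cos(np.radians(-10.1)),np.sin(np.radians(-10.1))]); n=np.array([-e[1],e[0]])
for nm,X in(("side",P),("top",Q)):
    q=X.reshape(-1,3); q=q[np.isfinite(q).all(1)]
    u=(q[:,:2]-[591.8,286])@e; v=(q[:,:2]-[591.8,286])@n
    for s0 in(30,-25,-80):
        w=abs(v-s0)<14
        for lo,hi in((158,215),(95,130),(35,80)):
            k=w&(abs(u)<60)&(q[:,2]>lo)&(q[:,2]<hi)
            if k.sum()>5: print(nm,s0,(lo,hi),k.sum(),"u",np.percentile(u[k],[3,50,97]).round(1),"v",np.median(v[k]).round(1),"zmin/max",np.percentile(q[k,2],[2,98]).round(1))
E
python3 hang.py
python3 -c "
from plan import *
plan([(598.5,-359.4,300,10.3),(598.5,-359.4,195,10.3)])"
```

```text
side 30 (158, 215) 69 u [-16.1  -6.6   7.8] v 24.2 zmin/max [159.7 195.4]
side 30 (95, 130) 33 u [-38.2 -31.7 -21. ] v 24.5 zmin/max [ 96.2 128.7]
side 30 (35, 80) 57 u [-37.9  18.4  28.6] v 26.0 zmin/max [40.2 76.5]
side -25 (158, 215) 87 u [-17.   -5.    7.7] v -32.3 zmin/max [159.  195.3]
side -25 (95, 130) 34 u [-29.4 -24.2  19.4] v -30.8 zmin/max [ 96.6 129. ]
side -25 (35, 80) 52 u [-38.9 -31.1  24.1] v -30.0 zmin/max [41.8 79.1]
top 30 (158, 215) 70 u [-12.3  -0.7  11.9] v 24.1 zmin/max [160.  198.9]
top 30 (95, 130) 45 u [-35.9 -25.2  35. ] v 25.0 zmin/max [ 96.4 129.4]
top 30 (35, 80) 24 u [-31.4  22.7  31. ] v 23.6 zmin/max [42.7 76.5]
top -25 (158, 215) 63 u [-12.9  -1.1  11.2] v -30.2 zmin/max [163.2 197.7]
top -25 (95, 130) 26 u [-27.3 -21.2  24.5] v -32.1 zmin/max [ 96.4 129.6]
top -25 (35, 80) 24 u [-35.1 -28.8  34.8] v -30.7 zmin/max [42.4 77.6]
{'time': 55.0, 'joint_positions': [-0.326, 0.499, 1.06, -0.014, 1.615, -0.515], 'tool_pos': [602.87, -127.713, 307.384], 'tcp_rot': [-1.679, 1.535, -3.061], 'contact_force': [-0.239, 0.107, -0.198], 'grip_width': 73.169}
heading 10.83
[ 598.5 -359.4  300.    10.3] -> [0.0082, -0.0475, 0.2268] 0.5 rows 5.6
[ 598.5 -359.4  195.    10.3] -> [0.1049, 0.0037, 0.0004] -0.0 rows 2.5
```

Both callipers hang true: head tops are at 195 mm, with legs on both sides of the bar. Third one now.

{"api": "step_arm", "payload": {"targets": [[[0,-0.006,0.035,0.5],[0,-0.013,0.07,0.5],[0.002,-0.021,0.105,0.5],[0.003,-0.029,0.14,0.5],[0.005,-0.036,0.175,0.5]]]}}

```text
time: 55.42
tool_pos: [600.0, -307.4, 304.2]
tcp_rot: [-1.655, 1.536, -3.045]
contact_force: [0.6, 0.0, -0.4]
grip_width: 73.5
```

{"api": "step_arm", "payload": {"targets": [[[0,-0.006,0.025,0],[0.001,-0.0115,0.052,0],[0.001,-0.0115,0.052,0],[0.001,-0.0115,0.052,0],[0.001,-0.0115,0.052,0]]]}}

```text
time: 55.83
tool_pos: [598.3, -359.6, 303.8]
tcp_rot: [-1.668, 1.536, -3.058]
contact_force: [0.2, -0.0, -0.1]
grip_width: 73.2
```

{"api": "step_arm", "payload": {"targets": [[[0,0,0,0],[0,0,0,0],[0,0,0,0],[0,0,0,0],[0,0,0,0]]]}}

```text
time: 56.25
tool_pos: [598.5, -359.0, 304.1]
tcp_rot: [-1.662, 1.537, -3.051]
contact_force: [0.0, 0.3, -0.2]
grip_width: 73.3
```

Run:
```python
from plan import *
plan([(598.5,-359.4,195,10.3)])
s,Q=cap('side'); q=Q.reshape(-1,3); k=(abs(q[:,0]-598)<35)&(abs(q[:,1]+359)<20)&(q[:,2]>135)&(q[:,2]<175); print(np.median(q[k],0),k.sum())
```

```text
{'time': 56.25, 'joint_positions': [-0.64, 0.685, 0.746, -0.023, 1.737, -0.825], 'tool_pos': [598.492, -359.04, 304.078], 'tcp_rot': [-1.662, 1.537, -3.051], 'contact_force': [0.041, 0.302, -0.193], 'grip_width': 73.264}
heading 10.42
[ 598.5 -359.4  195.    10.3] -> [0.109, 0.0037, 0.0007] 0.1 rows 2.6
[ 589.5134429  -364.19791555  156.56835937] 134
```

{"api": "step_arm", "payload": {"targets": [[[0.025,0.001,0.0007,0],[0.05,0.002,0.0007,0],[0.08,0.003,0.0007,0],[0.109,0.0037,0.0007,0],[0.109,0.0037,0.0007,0]]]}}

```text
time: 56.72
tool_pos: [595.9, -357.7, 187.9]
tcp_rot: [-1.848, 1.527, 3.046]
contact_force: [-0.4, 0.3, -1.0]
grip_width: 73.4
```

{"api": "step_arm", "payload": {"targets": [[[0,0,0,0],[0,0,0,0],[0,0,0,0],[0,0,0,0],[0,0,0,0]]]}}

```text
time: 57.13
tool_pos: [596.5, -358.1, 189.7]
tcp_rot: [-1.811, 1.529, 3.083]
contact_force: [-0.3, -0.1, 0.7]
grip_width: 73.9
```

```bash
python3 -c "
from plan import *
plan([(598.5,-359.4,133,10.3)])"
```

```text
{'time': 57.133, 'joint_positions': [-0.64, 0.719, 0.985, -0.023, 1.473, -0.819], 'tool_pos': [596.492, -358.133, 189.696], 'tcp_rot': [-1.811, 1.529, 3.083], 'contact_force': [-0.3, -0.096, 0.694], 'grip_width': 73.87}
heading 10.42
[ 598.5 -359.4  133.    10.3] -> [0.0566, 0.004, 0.0022] 0.1 rows 1.4
```

{"api": "step_arm", "payload": {"targets": [[[0.012,0.002,0.0018,0],[0.026,0.003,0.002,0],[0.04,0.004,0.002,0],[0.055,0.0045,0.002,0],[0.055,0.0045,0.002,0]]]}}

```text
time: 57.55
tool_pos: [597.7, -358.2, 130.6]
tcp_rot: [-1.88, 1.524, 3.014]
contact_force: [-0.3, 0.8, -0.8]
grip_width: 73.5
```

{"api": "step_arm", "payload": {"targets": [[[0,0,0,0],[0,0,0,0],[0,0,0,0],[0,0,0,0],[0,0,0,0]]], "jaw": 1}}

```text
time: 57.97
tool_pos: [598.1, -358.4, 131.6]
tcp_rot: [-1.863, 1.526, 3.031]
contact_force: [-0.3, -0.9, 0.8]
grip_width: 44.7
```

{"api": "step_arm", "payload": {"targets": [[[0,0,0,0],[0,0,0,0],[0,0,0,0],[0,0,0,0],[0,0,0,0]]]}}

```text
time: 58.38
tool_pos: [598.6, -358.6, 132.3]
tcp_rot: [-1.85, 1.527, 3.044]
contact_force: [1.1, -0.9, 3.3]
grip_width: 25.9
```

{"api": "step_arm", "payload": {"targets": [[[0,0,0,0],[0,0,0,0],[0,0,0,0],[0,0,0,0],[0,0,0,0]]]}}

```text
time: 58.8
tool_pos: [598.6, -358.6, 132.3]
tcp_rot: [-1.849, 1.528, 3.045]
contact_force: [0.8, 0.1, 2.0]
grip_width: 25.5
```

```bash
python3 -c "
from plan import *
b=lambda s:(591.8+s*.175,286+s*.985)
x,y=b(-80)
plan([(598.5,-359.4,230,10.3),(598.5,-359.4,325,10.3),(600,-180,325,10.3),(600,-10,325,-10.1),(x-1,y,320,-10.1)])"
```

```text
{'time': 58.8, 'joint_positions': [-0.639, 0.763, 1.057, -0.023, 1.359, -0.816], 'tool_pos': [598.627, -358.596, 132.296], 'tcp_rot': [-1.849, 1.528, 3.045], 'contact_force': [0.813, 0.129, 1.981], 'grip_width': 25.472}
heading 10.42
[ 598.5 -359.4  230.    10.3] -> [-0.0976, -0.0043, -0.0004] 0.1 rows 2.3
[ 598.5 -359.4  325.    10.3] -> [-0.0949, -0.004, -0.0011] -0.0 rows 2.3
[ 600.  -180.   325.    10.3] -> [0.0007, 0.0335, -0.1762] -0.0 rows 4.3
[600.  -10.  325.  -10.1] -> [0.0007, 0.0304, -0.1673] 20.4 rows 4.1
[576.8 207.2 320.  -10.1] -> [0.0069, -0.0607, -0.2098] -0.0 rows 5.2
```

{"api": "step_arm", "payload": {"targets": [[[-0.015,-0.0006,0,0],[-0.035,-0.0015,0,0],[-0.055,-0.0024,0,0],[-0.075,-0.0033,0,0],[-0.0976,-0.0043,-0.0004,0]]]}}

```text
time: 59.22
tool_pos: [597.6, -359.1, 229.2]
tcp_rot: [-1.881, 1.524, 3.013]
contact_force: [0.5, -0.5, -1.4]
grip_width: 26.2
```

{"api": "step_arm", "payload": {"targets": [[[-0.02,-0.001,0,0],[-0.04,-0.002,0,0],[-0.06,-0.003,0,0],[-0.08,-0.0035,-0.0005,0],[-0.095,-0.004,-0.001,0]]]}}

```text
time: 59.63
tool_pos: [597.5, -359.5, 325.3]
tcp_rot: [-1.878, 1.523, 3.016]
contact_force: [-0.6, -0.7, -1.2]
grip_width: 26.0
```

{"api": "step_arm", "payload": {"targets": [[[0,0.006,-0.03,0],[0,0.013,-0.07,0],[0,0.02,-0.105,0],[0,0.027,-0.14,0],[0.0007,0.0335,-0.176,0]]]}}

```text
time: 60.05
tool_pos: [598.0, -178.9, 324.8]
tcp_rot: [-1.881, 1.521, 3.012]
contact_force: [0.6, -0.3, -2.0]
grip_width: 25.8
```

{"api": "step_arm", "payload": {"targets": [[[0,0.006,-0.033,4],[0,0.012,-0.066,8],[0,0.018,-0.1,12],[0,0.024,-0.134,16],[0.0007,0.0304,-0.167,20.4]]]}}

```text
time: 60.47
tool_pos: [597.1, -7.6, 324.6]
tcp_rot: [-1.514, 1.519, 3.019]
contact_force: [0.5, 0.3, -2.1]
grip_width: 25.8
```

{"api": "step_arm", "payload": {"targets": [[[0,0,0,0],[0,0,0,0],[0,0,0,0],[0,0,0,0],[0,0,0,0]]]}}

```text
time: 60.88
tool_pos: [597.1, -9.1, 324.3]
tcp_rot: [-1.507, 1.518, 3.025]
contact_force: [-0.6, -0.2, -2.6]
grip_width: 25.8
```

```bash
python3 -c "
from plan import *
plan([(576.8,207.2,320,-10.1)])"
```

```text
{'time': 60.883, 'joint_positions': [-0.143, 0.467, 1.068, -0.001, 1.659, 0.038], 'tool_pos': [597.075, -9.074, 324.308], 'tcp_rot': [-1.507, 1.518, 3.025], 'contact_force': [-0.552, -0.189, -2.557], 'grip_width': 25.792}
heading -10.36
[576.8 207.2 320.  -10.1] -> [0.0067, -0.0585, -0.2091] -0.3 rows 5.2
```

{"api": "step_arm", "payload": {"targets": [[[0.001,-0.008,-0.03,0],[0.002,-0.018,-0.065,0],[0.003,-0.028,-0.1,0],[0.004,-0.036,-0.13,0],[0.005,-0.042,-0.15,0]]]}}

```text
time: 61.3
tool_pos: [582.3, 147.7, 320.9]
tcp_rot: [-1.521, 1.518, 3.011]
contact_force: [-0.4, -0.1, -2.0]
grip_width: 25.8
```

{"api": "step_arm", "payload": {"targets": [[[0.001,-0.008,-0.03,0],[0.002,-0.0165,-0.059,0],[0.002,-0.0165,-0.059,0],[0.002,-0.0165,-0.059,0],[0.002,-0.0165,-0.059,0]]]}}

```text
time: 61.72
tool_pos: [576.9, 207.6, 319.4]
tcp_rot: [-1.507, 1.518, 3.024]
contact_force: [0.2, 0.4, -1.6]
grip_width: 25.6
```

{"api": "step_arm", "payload": {"targets": [[[0,0,0,0],[0,0,0,0],[0,0,0,0],[0,0,0,0],[0,0,0,0]]]}}

```text
time: 62.13
tool_pos: [577.0, 207.0, 319.5]
tcp_rot: [-1.507, 1.518, 3.023]
contact_force: [-0.6, 0.5, -2.1]
grip_width: 25.6
```

```bash
python3 rail.py 220;python3 -c "
from plan import *
plan([(576.8,207.2,200,-10.1)])"
```

```text
side bar u [-18.2  -8.3  11.2] slope -0.72 137
side leg z~ 220.0 u [-43.  -39.5 -34. ] v -86.4 27
side leg z~ 220.0 u [17.7 20.5 24.1] v -87.4 24
side leg z~ 270.0 u [-31.7 -27.1 -23. ] v -86.2 28
side leg z~ 270.0 u [10.9 13.7 18.8] v -86.3 25
top bar u [-6.9 -0.9  5.4] slope -0.2 75
tcp u,v -0.8586099086282604 -80.05680354246833
{'time': 62.233, 'joint_positions': [0.211, 0.499, 1.029, 0.017, 1.663, 0.394], 'tool_pos': [576.915, 207.334, 319.457], 'tcp_rot': [-1.507, 1.518, 3.024], 'contact_force': [-0.418, 0.429, -1.441], 'grip_width': 25.804}
heading -10.4
[576.8 207.2 200.  -10.1] -> [0.1193, 0.0062, -0.0002] -0.3 rows 2.9
```

{"api": "step_arm", "payload": {"targets": [[[0.025,0.0015,0,0],[0.05,0.003,0,0],[0.075,0.004,0,0],[0.1,0.0055,0,0],[0.119,0.0063,-0.0002,0]]]}}

```text
time: 62.65
tool_pos: [576.2, 207.0, 198.2]
tcp_rot: [-1.494, 1.516, 3.037]
contact_force: [0.1, -0.8, -2.6]
grip_width: 25.7
```

{"api": "step_arm", "payload": {"targets": [[[0,0,0,0],[0,0,0,0],[0,0,0,0],[0,0,0,0],[0,0,0,0]]]}}

```text
time: 63.07
tool_pos: [577.0, 207.1, 199.9]
tcp_rot: [-1.513, 1.519, 3.019]
contact_force: [0.1, 0.8, -1.8]
grip_width: 25.7
```

```bash
python3 -c "
from plan import *
plan([(577,207.2,180,-10.1),(577,207.2,158,-10.1)])"
```

```text
{'time': 63.067, 'joint_positions': [0.211, 0.553, 1.26, 0.017, 1.377, 0.388], 'tool_pos': [576.984, 207.149, 199.913], 'tcp_rot': [-1.513, 1.519, 3.019], 'contact_force': [0.072, 0.797, -1.761], 'grip_width': 25.707}
heading -10.39
[577.  207.2 180.  -10.1] -> [0.0199, 0.001, -0.0001] -0.3 rows 0.5
[577.  207.2 158.  -10.1] -> [0.022, 0.0011, -0.0001] -0.0 rows 0.5
```

{"api": "step_arm", "payload": {"targets": [[[0.007,0.0003,0,0],[0.014,0.0007,0,0],[0.021,0.001,0,0],[0.028,0.0014,0,0],[0.036,0.0018,0,0]]]}}

```text
time: 63.48
tool_pos: [576.7, 207.0, 162.9]
tcp_rot: [-1.51, 1.519, 3.021]
contact_force: [-0.1, -0.2, -1.6]
grip_width: 25.6
```

{"api": "step_arm", "payload": {"targets": [[[0.002,0,0,0],[0.004,0,0,0],[0.006,0,0,0],[0.006,0,0,0],[0.006,0,0,0]]]}}

```text
time: 63.9
tool_pos: [576.6, 207.1, 157.3]
tcp_rot: [-1.515, 1.519, 3.016]
contact_force: [-0.4, 0.1, -0.4]
grip_width: 25.7
```

{"api": "step_arm", "payload": {"targets": [[[0.001,0,0,0],[0.0015,0,0,0],[0.0015,0,0,0],[0.0015,0,0,0],[0.0015,0,0,0]]]}}

```text
time: 64.32
tool_pos: [576.7, 207.1, 157.1]
tcp_rot: [-1.523, 1.521, 3.009]
contact_force: [-2.9, -0.2, 6.6]
grip_width: 25.7
```

{"api": "step_arm", "payload": {"targets": [[[0,0,0,0],[0,0,0,0],[0,0,0,0],[0,0,0,0],[0,0,0,0]]], "jaw": 0.2}}

```text
time: 64.73
tool_pos: [576.7, 207.2, 156.9]
tcp_rot: [-1.521, 1.52, 3.01]
contact_force: [-0.4, 0.3, 0.3]
grip_width: 54.7
```

{"api": "step_arm", "payload": {"targets": [[[0,0,0,0],[0,0,0,0],[0,0,0,0],[0,0,0,0],[0,0,0,0]]]}}

```text
time: 65.15
tool_pos: [576.7, 207.1, 156.9]
tcp_rot: [-1.521, 1.52, 3.01]
contact_force: [-0.0, -0.6, 0.2]
grip_width: 73.3
```

{"api": "step_arm", "payload": {"targets": [[[-0.01,0,0,0],[-0.03,-0.001,0,0],[-0.06,-0.003,0,0],[-0.09,-0.0045,0,0],[-0.12,-0.006,0,0]]]}}

```text
time: 65.57
tool_pos: [576.6, 207.4, 279.2]
tcp_rot: [-1.524, 1.521, 3.007]
contact_force: [1.0, 0.5, 0.4]
grip_width: 73.7
```

{"api": "step_arm", "payload": {"targets": [[[-0.02,-0.03,0.02,0],[-0.04,-0.06,0.05,0],[-0.05,-0.09,0.08,0],[-0.05,-0.12,0.11,0],[-0.05,-0.14,0.14,0]]]}}

```text
time: 65.98
tool_pos: [416.5, 96.2, 338.1]
tcp_rot: [-1.539, 1.524, 2.993]
contact_force: [0.5, -0.7, 1.0]
grip_width: 73.7
```

{"api": "step_arm", "payload": {"targets": [[[0,-0.01,0.035,0],[0,-0.01,0.07,0],[0,-0.01,0.105,0],[0,-0.01,0.14,0],[0,-0.01,0.14,0]]]}}

```text
time: 66.4
tool_pos: [380.7, -44.4, 339.8]
tcp_rot: [-1.479, 1.525, 3.048]
contact_force: [0.2, -1.2, -0.0]
grip_width: 73.3
```

```bash
python3 hang.py
python3 - <<'E'
from m import *
c,P=cap("top"); save(c,"f1.png",1.4)
rect(P,(215,340,360,450),15,40,None,"finished"); rect(P,(350,270,415,405),26,42,None,"blank(part)")
s,Q=cap("side"); save(s,"f2.png",1.4); st()
E
```

```text
side 30 (158, 215) 73 u [-16.2  -7.4   8.4] v 23.0 zmin/max [159.6 195.2]
side 30 (95, 130) 33 u [-40.9 -32.  -22.7] v 26.1 zmin/max [ 95.5 128.4]
side 30 (35, 80) 49 u [-38.9 -30.5  28.8] v 23.4 zmin/max [40.1 77.6]
side -25 (158, 215) 45 u [-17.5 -11.7  -0.1] v -31.1 zmin/max [158.6 193.7]
side -25 (95, 130) 31 u [-30.7 -24.8 -18.6] v -31.1 zmin/max [ 95.5 127.3]
side -25 (35, 80) 50 u [-39.2 -31.7  24.2] v -30.3 zmin/max [43.4 79.5]
side -80 (158, 215) 89 u [-15.5  -4.    9. ] v -88.1 zmin/max [158.1 195.1]
side -80 (95, 130) 32 u [-31.  -25.1 -16.7] v -86.4 zmin/max [ 97.2 128.3]
side -80 (35, 80) 33 u [-41.  -35.2 -29.2] v -86.3 zmin/max [42.9 78.3]
top 30 (158, 215) 69 u [-11.9  -0.   12. ] v 24.2 zmin/max [160.1 199.2]
top 30 (95, 130) 42 u [-35.7 -25.   34.8] v 26.2 zmin/max [ 97.  129.7]
top 30 (35, 80) 26 u [-32.5  22.7  30.8] v 24.0 zmin/max [40.7 74.7]
top -25 (158, 215) 63 u [-12.4  -0.8  10.9] v -30.9 zmin/max [162.5 199.7]
top -25 (95, 130) 24 u [-26.6 -21.3  24.6] v -31.7 zmin/max [ 97.6 127.9]
top -25 (35, 80) 26 u [-35.3 -24.9  35.1] v -31.5 zmin/max [45.2 79.1]
top -80 (158, 215) 63 u [-12.1  -0.7  11.4] v -84.5 zmin/max [159.9 200.8]
top -80 (95, 130) 23 u [-28.7 -21.4  24.7] v -85.9 zmin/max [ 95.5 129.4]
top -80 (35, 80) 18 u [-37.7 -32.7  32.7] v -86.4 zmin/max [45.1 77.7]
finished c [374.5 190.4] size [179.9  60.2] longaxis deg -87.71 z [20.7 26.1 31.6] 1027
blank(part) c [468.8  20.2] size [86.  59.8] longaxis deg -4.24 z [29.1 33.8 38.6] 382
{'time': 66.6, 'joint_positions': [-0.297, 0.031, 1.607, -0.007, 1.549, -0.117], 'tool_pos': [381.771, -39.2, 339.224], 'tcp_rot': [-1.547, 1.525, 2.985], 'contact_force': [0.511, -0.008, -0.378], 'grip_width': 73.351}
```

View pics/f2.png

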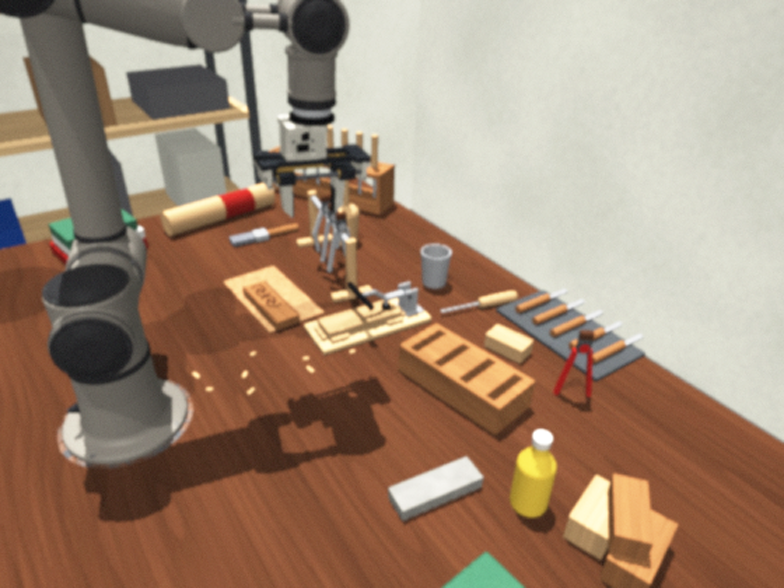

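View pics/f1.png

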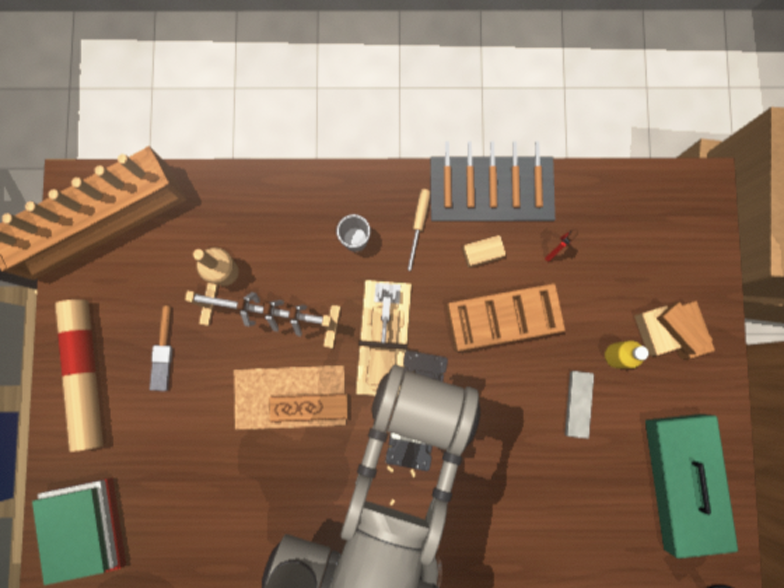

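All three callipers hang on the bar (top view (250,308), (273,314), (297,320)) and the stand is empty. However, the carved panel has been knocked about 53 mm to (308,408) and now hangs about 8 mm over the mat's right edge. I'll pick it up and re-lay it.

```bash
python3 -c "
from plan import *
plan([(374.5,190.4,200,2.3),(374.5,190.4,60,2.3),(374.5,190.4,8,2.3)])"
```

```text
{'time': 66.6, 'joint_positions': [-0.297, 0.031, 1.607, -0.007, 1.549, -0.117], 'tool_pos': [381.771, -39.2, 339.224], 'tcp_rot': [-1.547, 1.525, 2.985], 'contact_force': [0.511, -0.008, -0.378], 'grip_width': 73.351}
heading -10.29
[374.5 190.4 200.    2.3] -> [0.1411, -0.0417, -0.2248] -12.6 rows 6.4
[374.5 190.4  60.    2.3] -> [0.1399, 0.0064, 0.0013] -0.0 rows 3.4
[374.5 190.4   8.    2.3] -> [0.0519, 0.0024, 0.0005] -0.0 rows 1.2
```

{"api": "step_arm", "payload": {"targets": [[[0.02,-0.007,-0.035,-3],[0.04,-0.014,-0.07,-6],[0.06,-0.02,-0.1,-9],[0.08,-0.025,-0.13,-12],[0.1,-0.03,-0.16,-12.6]]], "jaw": 0}}

```text
time: 67.02
tool_pos: [375.6, 127.3, 240.0]
tcp_rot: [-1.781, 1.525, 2.977]
contact_force: [-0.2, -0.6, -0.9]
grip_width: 91.6
```

{"api": "step_arm", "payload": {"targets": [[[0.01,0,-0.02,0],[0.02,0,-0.04,0],[0.03,0.002,-0.06,0],[0.035,0.002,-0.067,0],[0.035,0.002,-0.067,0]]]}}

```text
time: 67.43
tool_pos: [371.7, 196.6, 204.7]
tcp_rot: [-1.766, 1.523, 2.997]
contact_force: [-0.2, -0.9, -0.4]
grip_width: 91.6
```

{"api": "step_arm", "payload": {"targets": [[[0,0,0,0],[0,0,0,0],[0,0,0,0],[0,0,0,0],[0,0,0,0]]]}}

```text
time: 67.85
tool_pos: [372.1, 196.0, 205.1]
tcp_rot: [-1.772, 1.524, 2.989]
contact_force: [1.0, -0.1, 0.1]
grip_width: 91.7
```

```bash
python3 -c "
from m import *
from plan import *
plan([(374.5,190.4,60,2.3),(374.5,190.4,8,2.3)])"
```

```text
{'time': 67.85, 'joint_positions': [0.287, 0.195, 1.795, 0.021, 1.195, 0.229], 'tool_pos': [372.063, 196.036, 205.07], 'tcp_rot': [-1.772, 1.524, 2.989], 'contact_force': [0.968, -0.132, 0.114], 'grip_width': 91.668}
heading 2.84
[374.5 190.4  60.    2.3] -> [0.1448, 0.0088, 0.0071] 0.5 rows 3.5
[374.5 190.4   8.    2.3] -> [0.0519, 0.0024, 0.0005] -0.0 rows 1.2
```

{"api": "step_arm", "payload": {"targets": [[[0.035,0.003,0.004,0.5],[0.07,0.005,0.007,0.5],[0.105,0.007,0.007,0.5],[0.14,0.0085,0.007,0.5],[0.145,0.0088,0.0071,0.5]]]}}

```text
time: 68.27
tool_pos: [371.5, 189.1, 55.9]
tcp_rot: [-1.699, 1.516, 3.053]
contact_force: [-0.7, -0.9, -0.2]
grip_width: 92.1
```

{"api": "step_arm", "payload": {"targets": [[[0,0,0,0],[0,0,0,0],[0,0,0,0],[0,0,0,0],[0,0,0,0]]]}}

```text
time: 68.68
tool_pos: [372.6, 189.3, 57.3]
tcp_rot: [-1.721, 1.519, 3.031]
contact_force: [0.7, -0.8, -0.4]
grip_width: 91.8
```

```bash
python3 -c "
from m import *
from plan import *
plan([(374.5,190.4,8.5,2.3)])"
```

```text
{'time': 68.683, 'joint_positions': [0.271, 0.413, 1.988, 0.027, 0.789, 0.212], 'tool_pos': [372.563, 189.347, 57.289], 'tcp_rot': [-1.721, 1.519, 3.031], 'contact_force': [0.682, -0.798, -0.36], 'grip_width': 91.838}
heading 2.28
[374.5 190.4   8.5   2.3] -> [0.0486, 0.0045, -0.0006] -0.0 rows 1.2
```

{"api": "step_arm", "payload": {"targets": [[[0.012,0.002,0,0],[0.024,0.003,-0.0005,0],[0.036,0.004,-0.0006,0],[0.0455,0.0046,-0.0006,0],[0.0455,0.0046,-0.0006,0]]]}}

```text
time: 69.1
tool_pos: [374.5, 190.3, 11.1]
tcp_rot: [-1.714, 1.518, 3.038]
contact_force: [-0.6, -0.4, 0.9]
grip_width: 91.5
```

{"api": "step_arm", "payload": {"targets": [[[0,0,0,0],[0,0,0,0],[0,0,0,0],[0,0,0,0],[0,0,0,0]]], "jaw": 1}}

```text
time: 69.52
tool_pos: [374.6, 190.4, 11.6]
tcp_rot: [-1.719, 1.519, 3.033]
contact_force: [-1.7, -0.7, 1.0]
grip_width: 62.8
```

{"api": "step_arm", "payload": {"targets": [[[0,0,0,0],[0,0,0,0],[0,0,0,0],[0,0,0,0],[0,0,0,0]]]}}

```text
time: 69.93
tool_pos: [374.6, 190.4, 11.6]
tcp_rot: [-1.719, 1.519, 3.033]
contact_force: [-1.0, 0.2, 0.7]
grip_width: 60.0
```

{"api": "step_arm", "payload": {"targets": [[[0,0,0,0],[0,0,0,0],[0,0,0,0],[0,0,0,0],[0,0,0,0]]]}}

```text
time: 70.35
tool_pos: [374.7, 190.4, 11.6]
tcp_rot: [-1.719, 1.519, 3.033]
contact_force: [0.6, 0.4, 0.1]
grip_width: 60.2
```

```bash
python3 -c "
from plan import *
plan([(374.5,190.4,40,2.3),(397.2,238.6,40,2.3)])"
```

```text
{'time': 70.35, 'joint_positions': [0.272, 0.506, 2.018, 0.031, 0.666, 0.208], 'tool_pos': [374.654, 190.39, 11.64], 'tcp_rot': [-1.719, 1.519, 3.033], 'contact_force': [0.617, 0.436, 0.146], 'grip_width': 60.166}
heading 2.28
[374.5 190.4  40.    2.3] -> [-0.0283, -0.0016, -0.0002] -0.0 rows 0.7
[397.2 238.6  40.    2.3] -> [-0.0009, 0.0246, -0.0473] -0.0 rows 1.3
```

{"api": "step_arm", "payload": {"targets": [[[-0.007,0,0,0],[-0.014,-0.001,0,0],[-0.021,-0.001,0,0],[-0.028,-0.0016,0,0],[-0.028,-0.0016,0,0]]]}}

```text
time: 70.77
tool_pos: [375.4, 190.5, 41.2]
tcp_rot: [-1.741, 1.521, 3.011]
contact_force: [1.1, 1.0, -1.5]
grip_width: 60.1
```

{"api": "step_arm", "payload": {"targets": [[[0,0.006,-0.012,0],[0,0.012,-0.024,0],[0,0.018,-0.036,0],[0,0.0246,-0.0473,0],[0,0.0246,-0.0473,0]]]}}

```text
time: 71.18
tool_pos: [399.5, 240.3, 40.7]
tcp_rot: [-1.773, 1.524, 2.98]
contact_force: [-0.7, -0.7, -1.2]
grip_width: 59.7
```

{"api": "step_arm", "payload": {"targets": [[[0,0,0,0],[0,0,0,0],[0,0,0,0],[0,0,0,0],[0,0,0,0]]]}}

```text
time: 71.6
tool_pos: [399.3, 239.9, 40.8]
tcp_rot: [-1.769, 1.523, 2.983]
contact_force: [-0.1, 0.3, -1.1]
grip_width: 59.8
```

```bash
python3 -c "
from plan import *
plan([(397.2,238.6,12.5,2.3)])"
```

```text
{'time': 71.6, 'joint_positions': [0.36, 0.504, 1.881, 0.033, 0.799, 0.296], 'tool_pos': [399.277, 239.891, 40.772], 'tcp_rot': [-1.769, 1.523, 2.983], 'contact_force': [-0.149, 0.337, -1.149], 'grip_width': 59.811}
heading 2.31
[397.2 238.6  12.5   2.3] -> [0.0283, -0.0008, 0.0015] 0.0 rows 0.7
```

{"api": "step_arm", "payload": {"targets": [[[0.007,0,0.001,0],[0.014,0,0.0015,0],[0.021,0,0.0015,0],[0.026,-0.0008,0.0015,0],[0.028,-0.0008,0.0015,0]]]}}

```text
time: 72.02
tool_pos: [396.3, 238.2, 11.6]
tcp_rot: [-1.745, 1.521, 3.007]
contact_force: [-1.4, -1.8, 12.0]
grip_width: 59.4
```

{"api": "step_arm", "payload": {"targets": [[[0,0,0,0],[0,0,0,0],[0,0,0,0],[0,0,0,0],[0,0,0,0]]]}}

```text
time: 72.43
tool_pos: [396.3, 238.2, 11.7]
tcp_rot: [-1.745, 1.521, 3.007]
contact_force: [-0.8, -0.7, 3.1]
grip_width: 60.1
```

{"api": "step_arm", "payload": {"targets": [[[0,0,0,0],[0,0,0,0],[0,0,0,0],[0,0,0,0],[0,0,0,0]]], "jaw": 0}}

```text
time: 72.85
tool_pos: [396.3, 238.3, 11.6]
tcp_rot: [-1.746, 1.521, 3.007]
contact_force: [0.4, -0.1, -0.0]
grip_width: 88.4
```

{"api": "step_arm", "payload": {"targets": [[[0,0,0,0],[0,0,0,0],[0,0,0,0],[0,0,0,0],[0,0,0,0]]]}}

```text
time: 73.27
tool_pos: [396.3, 238.3, 11.6]
tcp_rot: [-1.746, 1.521, 3.006]
contact_force: [0.2, 0.4, -0.1]
grip_width: 91.7
```

{"api": "step_arm", "payload": {"targets": [[[-0.01,0,0,0],[-0.04,-0.002,0,0],[-0.08,-0.004,0,0],[-0.12,-0.006,0,0],[-0.16,-0.008,0,0]]]}}

```text
time: 73.68
tool_pos: [395.6, 236.6, 173.5]
tcp_rot: [-1.738, 1.521, 3.015]
contact_force: [0.7, 0.3, -0.8]
grip_width: 91.8
```

{"api": "step_arm", "payload": {"targets": [[[-0.03,0,0.02,0],[-0.05,0,0.06,0],[-0.07,0,0.1,0],[-0.09,0,0.14,0],[-0.1,0,0.18,0]]]}}

```text
time: 74.1
tool_pos: [407.5, 63.1, 271.5]
tcp_rot: [-1.747, 1.524, 3.007]
contact_force: [0.8, -0.3, -0.0]
grip_width: 91.7
```

{"api": "step_arm", "payload": {"targets": [[[0,0,0.03,0],[0,0,0.07,0],[0,0,0.11,0],[0,0,0.15,0],[0,0,0.19,0]]]}}

```text
time: 74.52
tool_pos: [414.8, -128.6, 270.1]
tcp_rot: [-1.746, 1.524, 3.007]
contact_force: [1.0, 0.2, -0.3]
grip_width: 91.9
```

{"api": "step_arm", "payload": {"targets": [[[0,0,0,0],[0,0,0,0],[0,0,0,0],[0,0,0,0],[0,0,0,0]]]}}

```text
time: 74.93
tool_pos: [414.8, -127.2, 270.2]
tcp_rot: [-1.75, 1.524, 3.005]
contact_force: [-0.7, 0.5, -0.0]
grip_width: 92.0
```

```bash
python3 hang.py | grep -E "top.*(158|35)"
python3 - <<'E'
from m import *
c,P=cap("top"); save(c,"z1.png",1.4)
hsv=cv2.cvtColor(c,cv2.COLOR_RGB2HSV).astype(int)
rect(P,(215,340,360,450),15,40,None,"finished"); rect(P,(350,270,415,405),26,42,None,"blank part")
k=np.zeros(P.shape[:2],bool);k[195:288,250:297]=1;k&=(P[...,2]>27)&(P[...,2]<42)
q=P[k];a=np.radians(-4.5);u=q[:,0]*np.cos(a)+q[:,1]*np.sin(a);v=-q[:,0]*np.sin(a)+q[:,1]*np.cos(a);print("blank u",np.percentile(u,[1,99]),"v",np.percentile(v,[2,98]))
k=np.zeros(P.shape[:2],bool);k[236:256,252:296]=1;k&=(P[...,2]>68)&(P[...,2]<105);print("bar",np.median(P[k],0),k.sum())
E
```

```text
top 30 (158, 215) 67 u [-11.9  -0.8  11.7] v 24.4 zmin/max [163. 201.]
top 30 (35, 80) 25 u [-31.3  23.3  31.4] v 24.0 zmin/max [39.  72.3]
top -25 (158, 215) 64 u [-12.5  -0.4  11.1] v -30.7 zmin/max [161.6 199.2]
top -25 (35, 80) 24 u [-35.4 -25.   35.1] v -31.2 zmin/max [43.  79.1]
top -80 (158, 215) 62 u [-12.1   0.1  11.7] v -84.9 zmin/max [159.4 199.8]
top -80 (35, 80) 18 u [-37.7 -32.8  33.4] v -86.7 zmin/max [42.1 76. ]
finished c [398.5 238. ] size [180.2  59.9] longaxis deg -87.67 z [20.9 26.2 31.7] 1036
blank part c [468.8  20.3] size [86.  59.7] longaxis deg -4.5 z [28.9 34.3 39.2] 473
blank u [424.68743004 601.5211097 ] v [28.11493325 86.14930744]
bar [517.38491302  14.39273527  90.13467191] 180
```

View pics/z1.png

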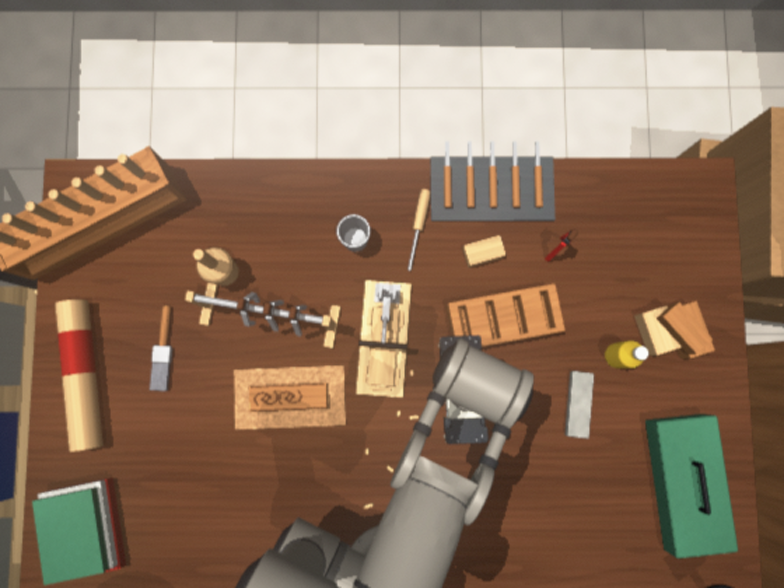

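The final view shows:
- The carved panel is centred on the mat at (290,397).
- The clamp is down on the blank at (384,338).
- The three callipers hang at (250,308), (273,314) and (297,320).
- The stand is empty and the bystanders stand where they were.

Handing in.

```bash
python3 -c "
from plant import bot
print(bot.close_job())"
```

```text
the job is handed in; nothing more can be done
None
```

The job is done and handed in after about 75 s of the 210 s allowed; no verdict was reported. I swung the clamp back, laid the carved panel on the mat, put the blank in the nest and closed the clamp on it. Then I hung all three callipers that were in the stand on the rail.

The carved panel was knocked about 53 mm partway through, leaving it roughly 8 mm over the mat's edge, so I picked it up again and re-laid it.

**Last checks:**
- **Carved panel:** flat and about 2 mm off the mat's centre, aligned with it to within 0.2°.
- **Blank and clamp:** the blank lies square in the nest with its top at 34 mm. The clamp's T-bar is back at its starting height, with the foot on the blank.
- **Callipers:** head tops are 195–200 mm up, as hanging should give, with a leg on each side of the bar.
- **Other things:** the stand is empty. The bystanders and the red look-alike look unmoved in the picture, though I did not measure them.

**Small disagreements:** the tool drifted up to about 3° from vertical during the job. The second calliper met the bar about 1 mm higher than I had computed, but it settled to the right height once released. The highest force I read was about 26 N, pressing the panel onto the mat.

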